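Level the inspection stand and lay the brake pad on it

TASK

Turn the red and the blue knob of the inspection stand until its round plate sits level, and only then lay the brake pad from the spring clip flat on the plate inside the yellow outline, black lining up and copper backing down. Tip the pad over on the bench, never on the plate: it may touch the plate only when it already lies flat, and gently. Leave the hammer, the tee, the lance tip and the milk can lid where they are.

Things in the scene. Friction and masses are not known exactly. Their poses are not given: they have to be found in the camera images.
- stand: fixed levelling stand; origin at the centre of its underside on the bench, z up. Grey round base of radius 85, 12 high, with a pivot at its centre (45 above the bench) that carries the round plate. The two knobs stand at its frame's (-81, +81) (red) and (-81, -81) (blue), 115 from the centre
- plate_top (a point): centre of the upper face of the round aluminium plate (radius 85, 8 thick, this face 55 above the bench when level). z is its normal; x and y are the stand's when level. A yellow outline, 74 (x) by 140 (y) inside, is centred here. Two ears 24 wide reach out 132 from the centre, under the knobs. The plate starts tilted 0.06 to 0.15 rad
- knob_red (a joint): angle of the red knob in rad, growing clockwise seen from above, limits -2.6 and 2.6; 0 is where the plate is level along this knob's diagonal. Each rad clockwise raises the plate's edge at the red knob by 0.06 rad of tilt. Stiff (0.12 N m), stays where left
- knob_blue (a joint): the same for the blue knob: clockwise raises the plate at the blue knob, 0.06 rad per rad, 0 is level along its diagonal
- knob_red_grip (a point): point on the red knob's axis at the height to grip, 93 above the bench. The knob is a disc of radius 19 (69 to 75 above the bench) under an upright bar grip 42 long, 13 wide, 75 to 103 above the bench. x runs along the bar (white mark at its +x end) and turns with the knob; at joint 0 it is parallel to the stand's x
- knob_blue_grip (a point): the same point and axes on the blue knob; its axis leans sideways with the plate, by up to 0.1 rad, as the red knob is turned
- clip: fixed steel spring clip; origin at the centre of its underside, z up. Foot 56 (x) by 46 (y) by 8 high, with two jaws 44 long along y, 8 to 26 above the bench, that hold the pad loosely upright in a 19 wide slot; the pad is lifted straight out
- pad_mid (a point): centre of the loose brake pad (0.3 kg, 120 long, 50 wide, 16 thick). x runs through the thickness from the copper backing (-8) to the black lining's face (+8), y along the 120 length, z along the width. At the start it stands on a long edge in the clip, z up, centre 33 above the bench. Laid right, x points up, y along the plate's y
- lid: bystander: stainless milk can lid, radius 76, 32 high with a bar handle up to 57; loose, origin at the centre of its underside
- tee: bystander: grey PVC tee joint lying flat, 90 along its x, branch to 50 along its +y, 40 high; loose, origin on the bench under the run's middle
- lance: bystander: blue sprayer lance tip with a brass nozzle, lying along its x from -80 to +82, 24 thick; loose, origin under its middle
- hammer: bystander: steel hammer lying along its x, about 300 long, handle to -x; loose, beyond the stand
- pad: the brake pad as a body; origin at the middle of the long edge it stands on in the clip, axes as pad_mid (which lies 25 along +z from here)
- plate: the round plate as a body; origin at the pivot, 10 below plate_top, same axes
Not all that is in view belongs to the job. Leave any brown or turquoise look-alike of the pad alone.

How it is judged:
By the outcome, as a careful person would: the job done as asked, in the order asked, and still so for the second after the job is handed in, with the robot touching nothing.
It also fails if it takes over 67 s, if anything falls off the work surface, if the arm or the gripper's body presses on something with over 40 N, if the wrist force passes 120 N, or if a joint passes its speed limit or range.

ROBOT

A 6-joint arm with a two-finger parallel gripper is mounted at the origin on the work surface. World frame = base frame: x ahead of the robot, y to its left, z up, the work surface at z = 0. Lengths are in m, angles in rad, forces in N, time in s.
With the tool pointing down it reaches from about 0.325 to 0.9 m from the base axis. Payload 6.1 kg.
Tool frame: the origin (TCP) lies midway between the tips of the shut fingers; the grasp point (between the pads) lies 19 mm behind it; z points along the fingers, y is the direction in which the jaws open and shut (so a half turn about z gives the same grasp; the last joint's range is limited). The gripper opens to 85 mm and grips with 20 to 120 N. Pads are 22 mm wide; open, the fingers measure 114 mm over their backs; the gripper's body (76 mm by 85 mm) begins 54 mm behind the grasp point. The pads swing forward as they close: fully open they stand 13 mm farther back than shut.
Start: joints at [-1.44, 0.22, 1.526, -0, 1.395, -0.126], TCP at [0.159, -0.604, 0.231] pointing down, gripper open.
Joint ranges: [-2.98, 2.98], [-0.91, 2.08], [0.09, 2.57], [-1.24, 4.39], [0.2, 2.65], [-2.68, 2.68]. Speed limits (rad/s): [2.57, 2.57, 3.01, 3.14, 3.14, 3.14].

INTERFACE

Orientations are given as a 3x3 rotation matrix whose columns are the frame's x, y, z axes.
In Python, from bench import sensors, eyes, workorder, boxes_of, silhouettes, tip_of gives the robot as it stands.
- The arm moves only by the tool step_arm, never from a script. Its argument "moves" is a list of rows, each a list of 3 entries, a list of its own where there are three numbers: the turn, a rotation vector about the tool's x, y, z in rad, then the shift along the tool's x, y, z in mm, then the closure, from -1 (fully open) to 1 (shut), so that 0 is half open. A call has 1 to 5 rows; each row is the pose to reach, as a shift and turn from the pose commanded when the call began, along the tool's axes at that moment; what a row does not reach only later rows make up. A row lasts 1/8 s, in which the tool goes at most 62.5 mm and 10.7 degrees, less where a joint would pass 70% of its speed; a pose out of reach is approached as far as the arm can. A call with a gripper value outside its range is refused whole. The fingers move at their own pace and stop on an object; "newtons" is the grip in N (left out, the last holds). Time passes only in rows, so rows that repeat a pose let the fingers close. It gives the time, the measured TCP pose, the force and the opening at its end, in the units of the state.
- sensors.get_state(): the state, without advancing time (a new reading comes with each control period).
- eyes.grab_frame(name): name is "scene" or "top" or "wrist"; returns a dict with "pixels" (480x640x3 uint8, blue, green, red), "fx", "fy", "cx", "cy" (pixels), "extrinsics" (4x4, takes a point from camera to world coordinates). Camera axes: x right, y down, z forward; pixel columns grow to the right and rows downward; lengths in m; the calibration is good to about 2 mm. A picture is of the moment at which its call begins. There is no depth.
- workorder.finish_job(): hands the job in, once; it reports no verdict.
Trained networks look in a picture, given as the dict that the camera call returned (one of the last four; its "shot" number tells which), for a name from the list of things; names that differ only in an ending like _2 or _b are one class to them, and where a whole thing is asked for, a point or a joint stands for the part that bears it (a point fixed in the world has none). Each returns a list of dicts, best first, with "p" (0 to 1); they miss things now and then, are a little off and sometimes report something else, mostly with a low value. They report only what shows in the picture. A call takes as long as a camera call. They do not tell look-alikes from the thing itself.
- boxes_of(picture, name): "location" ([x, y, z] in m, in the coordinates of the camera as it stood for that picture, good to about 4 mm: the middle of the surface that is visible of it).
- silhouettes(picture, name): "mask" (480x640 bool, what is visible of it).
- tip_of(picture, name): "location" ([x, y, z] in m, in the coordinates of the camera as it stood for that picture, good to about 4 mm: a listed point, or the origin of a listed thing).
The state is a dict: "time": time; "q": joint angles; "joint_vel": joint speeds; "joint_efforts": joint torques, N m; "eef_pos": TCP position; "tcp_rot": TCP orientation; "ft_force": force on the tool from outside, world axes, zero at the start; "moment": the same for the moment, N m; "width": opening from 0.0 (shut) to 1.0 (fully open).
Only numpy, scipy, OpenCV 4.12 (cv2) and the standard library are available. Lean on these libraries where they do the work, as an engineer would, in place of code of your own. Each camera call takes 0.05 s, during which the arm holds its last target.

## Working session

There is one attempt and no reset: what is moved stays moved. The work goes in short steps, Python scripts to look and compute and a tool call to move; the robot and the scene stay as the last step left them, time stands still between calls to the robot, and variables do not carry over. Pictures are saved under pics/ and viewed, and the job is handed in when it is done.

Besides the shell and the picture viewer there is one more tool, called after "Emit:" by a JSON object that holds its "method" and its "body". step_arm: Moves the arm, as the interface text tells. Its arguments: {"type":"object","properties":{"moves":{"type":"array"},"newtons":{"type":"number"}},"required":["moves"]}

```bash
ls; mkdir -p pics
python3 - <<'E'
from bench import sensors, eyes
import cv2
s=sensors.get_state()
print(s)
for n in ["scene","top","wrist"]:
    f=eyes.grab_frame(n); cv2.imwrite(f"pics/{n}0.png",f["pixels"]); print(n,f["fx"],f["cx"],f["cy"],f["extrinsics"].tolist() if hasattr(f["extrinsics"],"tolist") else f["extrinsics"],f["shot"])
E
```

```text
pics
{'time': 0.0, 'q': array([-1.44011983e+00,  2.21234583e-01,  1.52762215e+00,  2.54580242e-05,
        1.39469581e+00, -1.26079802e-01]), 'joint_vel': array([ 0.00043271, -0.00089302, -0.00073759, -0.00010276, -0.00021791,
        0.00056219]), 'joint_efforts': array([ 3.21947504e-03, -4.96899247e+01, -3.89389622e+01,  7.00495048e-05,
        1.09114201e-02,  3.20940437e-06]), 'eef_pos': array([ 0.15865213, -0.60389968,  0.23018816]), 'tcp_rot': array([[ 9.67219956e-01,  2.53939959e-01, -2.30532583e-04],
       [ 2.53939919e-01, -9.67218036e-01,  1.94644531e-03],
       [ 2.71304968e-04, -1.94118217e-03, -9.99998079e-01]]), 'ft_force': array([-0.56012003, -0.1813385 ,  0.08562547]), 'moment': array([-0.05581761, -0.03897577,  0.02339054]), 'width': 1.0022499817894341}
scene 494.98129612470007 313.84787613972003 237.65132271029532 [[-0.7334387371840355, 0.43543329106852535, -0.5219822485747196, 1.1028352381623334], [0.6797404790908202, 0.4646961150926801, -0.567459603587033, 0.6540668228975225], [-0.0045276796783287054, -0.7710093187809105, -0.6368077657109147, 0.7403798013294561], [0.0, 0.0, 0.0, 1.0]] 1
top 446.167563043725 311.4516304092597 238.35031583447204 [[0.017238128027721983, -0.9986622842173962, 0.04874924639204782, 0.5128014273275207], [-0.9993009561489735, -0.018825785683779517, -0.032298433911508245, 0.05663438349805724], [0.03317297065153388, -0.04815840399225378, -0.9982886967922012, 0.9723277877742368], [0.0, 0.0, 0.0, 1.0]] 2
wrist 358.7626428272878 321.8401130719567 237.8418042213416 [[0.2525890135299747, -0.9213178246060264, -0.29558798403719366, 0.23357327804110514], [-0.9675735231867285, -0.24067699543515733, -0.07665547010047978, -0.58437624517098], [-0.0005171769276806725, 0.3053654367008868, -0.9522350983851106, 0.3725490682386876], [0.0, 0.0, 0.0, 1.0]] 3
```

View pics/scene0.png

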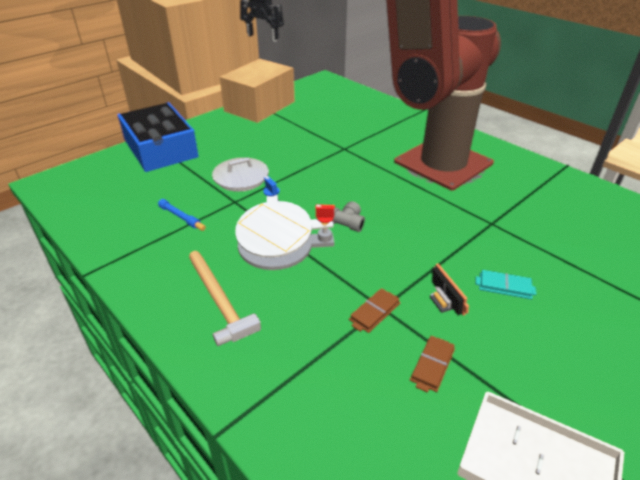

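View pics/top0.png

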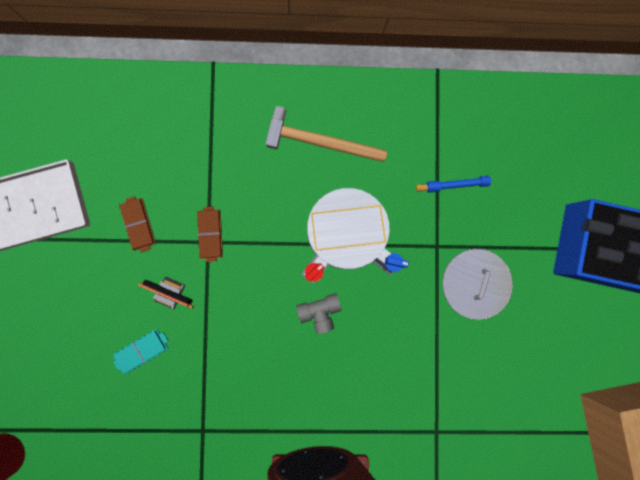

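View pics/wrist0.png

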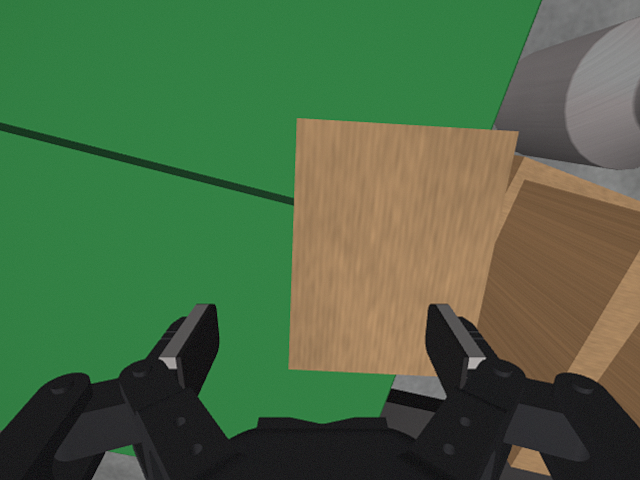

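```bash
cat > h.py <<'E'
import numpy as np, cv2
from bench import sensors, eyes, boxes_of, silhouettes, tip_of
np.set_printoptions(precision=4,suppress=True)
def grab(n,save=None):
    f=eyes.grab_frame(n)
    if save: cv2.imwrite(f"pics/{save}.png",f["pixels"])
    return f
def w(f,p):
    E=np.array(f["extrinsics"]); return E[:3,:3]@np.array(p)+E[:3,3]
def ray(f,u,v,z):
    E=np.array(f["extrinsics"]); d=E[:3,:3]@np.array([(u-f["cx"])/f["fx"],(v-f["cy"])/f["fy"],1.]); o=E[:3,3]
    return o+d*(z-o[2])/d[2]
def proj(f,p):
    E=np.array(f["extrinsics"]); c=E[:3,:3].T@(np.array(p)-E[:3,3]); return np.array([f["fx"]*c[0]/c[2]+f["cx"],f["fy"]*c[1]/c[2]+f["cy"]])
E
python3 - <<'E'
from h import *
for n in ["top","scene"]:
    f=grab(n)
    for t in ["stand","plate_top","plate","knob_red_grip","knob_blue_grip","pad_mid","pad","clip","lid","tee","lance","hammer"]:
        r=tip_of(f,t); print(n,t,[(round(a["p"],2),w(f,a["location"])) for a in r][:4])
    im=f["pixels"]
    if n=="top":
        a=cv2.resize(im[180:300,280:420],None,fx=5,fy=5,interpolation=cv2.INTER_CUBIC); b=cv2.resize(im[260:330,120:220],None,fx=6,fy=6,interpolation=cv2.INTER_CUBIC)
    else:
        a=cv2.resize(im[160:280,220:360],None,fx=5,fy=5,interpolation=cv2.INTER_CUBIC); b=cv2.resize(im[250:330,420:480],None,fx=6,fy=6,interpolation=cv2.INTER_CUBIC)
    cv2.imwrite(f"pics/{n}_a.png",a);cv2.imwrite(f"pics/{n}_b.png",b)
E
```

```text
top stand [(0.79, array([ 0.5793, -0.0479,  0.0024]))]
top plate_top [(0.71, array([ 0.5815, -0.0496,  0.0579]))]
top plate [(0.74, array([ 0.5824, -0.0489,  0.0471]))]
top knob_red_grip [(0.83, array([0.4865, 0.0204, 0.0923]))]
top knob_blue_grip [(0.74, array([ 0.5799, -0.0491,  0.0467])), (0.61, array([ 0.5125, -0.1408,  0.0919]))]
top pad_mid [(0.92, array([0.5644, 0.245 , 0.0096])), (0.91, array([0.5819, 0.4021, 0.0124])), (0.84, array([0.4406, 0.3258, 0.0366])), (0.55, array([0.3146, 0.3833, 0.0106]))]
top pad [(0.88, array([0.5753, 0.4285, 0.0128])), (0.82, array([0.2944, 0.3731, 0.0071])), (0.79, array([0.5641, 0.2723, 0.01  ])), (0.71, array([0.4357, 0.327 , 0.0093]))]
top clip [(0.67, array([0.4403, 0.3305, 0.0045])), (0.17, array([ 0.578 , -0.0474,  0.0592]))]
top lid [(0.77, array([ 0.4702, -0.3349,  0.0015])), (0.22, array([0.4893, 0.0205, 0.0913]))]
top tee [(0.94, array([0.4111, 0.0091, 0.0004]))]
top lance [(0.65, array([ 0.6835, -0.2818,  0.001 ])), (0.26, array([0.4113, 0.0087, 0.0036]))]
top hammer [(0.77, array([ 0.769 , -0.0079,  0.0004])), (0.67, array([0.4439, 
[... 334 characters left out ...]
0.5106, -0.142 ,  0.0963])), (0.64, array([ 0.4649, -0.3299, -0.0008]))]
scene pad_mid [(0.75, array([0.3146, 0.3836, 0.0079])), (0.63, array([0.5655, 0.2402, 0.0075])), (0.6, array([0.5842, 0.4037, 0.0092])), (0.59, array([0.4417, 0.3233, 0.0293]))]
scene pad [(0.93, array([0.5778, 0.4178, 0.0072])), (0.73, array([0.5641, 0.2691, 0.0112])), (0.69, array([0.4352, 0.3239, 0.0125])), (0.62, array([0.2934, 0.3706, 0.0094]))]
scene clip [(0.7, array([0.4348, 0.3246, 0.0024])), (0.68, array([0.4391, 0.3252, 0.0087]))]
scene lid [(0.58, array([ 0.4643, -0.3309,  0.    ]))]
scene tee []
scene lance [(0.7, array([ 0.5844, -0.0447,  0.0034]))]
scene hammer [(0.58, array([ 0.5754, -0.0439,  0.0567]))]
```

View pics/top_a.png

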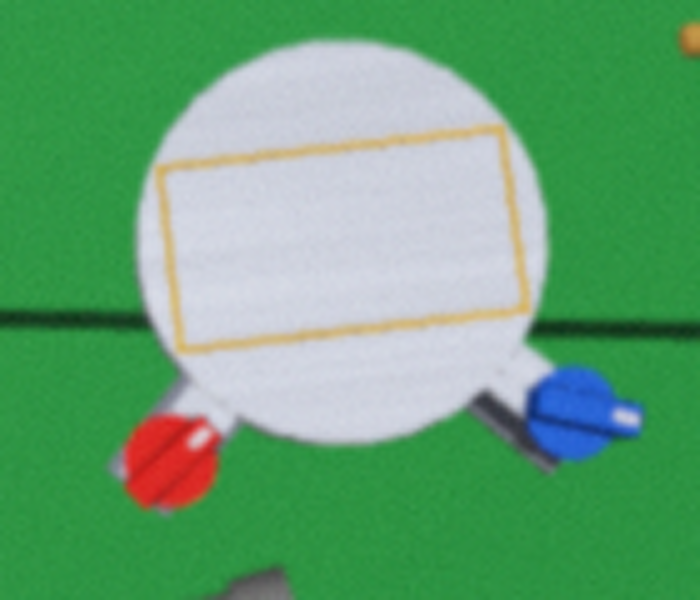

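View pics/top_b.png

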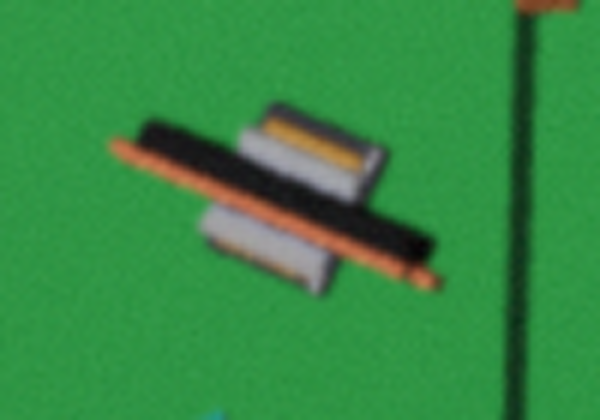

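View pics/scene_a.png

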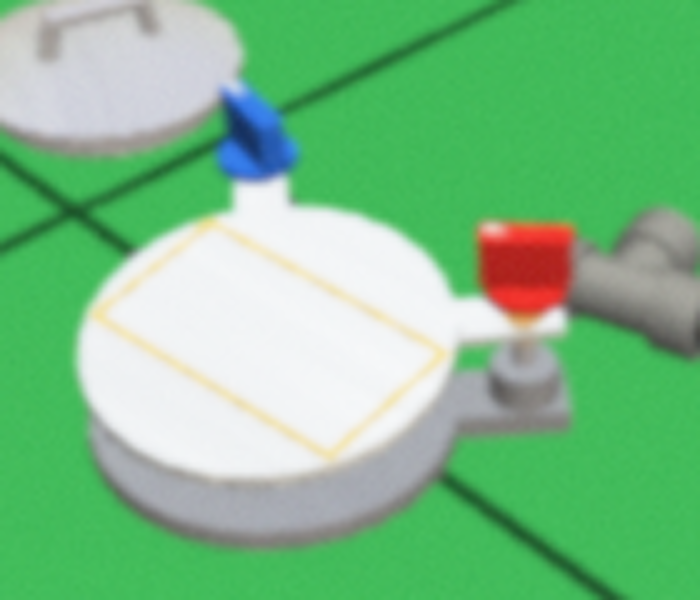

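View pics/scene_b.png

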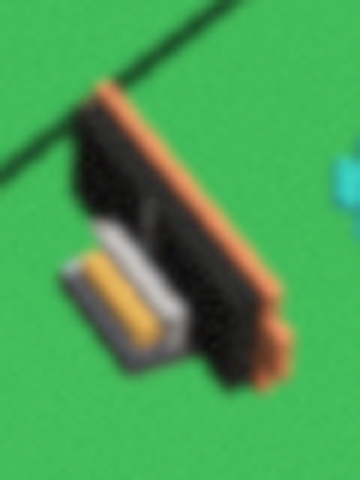

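```bash
cat >> h.py <<'E'
from scipy.spatial.transform import Rotation as Ro
def down(yaw):  # tool z down, tool x at yaw
    c,s=np.cos(yaw),np.sin(yaw); return np.array([[c,s,0],[s,-c,0],[0,0,-1.]])
def plan(wps,p=None,R=None):
    """wps: list of (pos,R). prints per-call turn+shift, split so that each call is <=290mm and <=50deg"""
    if p is None:
        s=sensors.get_state(); p=s["eef_pos"];R=s["tcp_rot"]
    for (q,Q) in wps:
        q=np.array(q,float)
        n=int(max(np.ceil(np.linalg.norm(q-p)/0.29),np.ceil(np.linalg.norm(Ro.from_matrix(R.T@Q).as_rotvec())/0.88),1))
        rv=Ro.from_matrix(R.T@Q).as_rotvec(); p0=p.copy();R0=R.copy()
        for i in range(1,n+1):
            pi=p0+(q-p0)*i/n; Ri=R0@Ro.from_rotvec(rv*i/n).as_matrix()
            t=Ro.from_matrix(R.T@Ri).as_rotvec(); sh=R.T@(pi-p)*1000
            t=np.round(t,3); sh=np.round(sh,1)
            print("turn",t.tolist(),"shift",sh.tolist(),"rows",np.round(max(np.linalg.norm(sh)/62.5,np.degrees(np.linalg.norm(t))/10.7),1))
            p=p+R@(sh/1000); R=R@Ro.from_rotvec(t).as_matrix()
        print("  -> at",p)
    return p,R
E
python3 - <<'E'
from h import *
y=np.radians(133)
plan([((0.487-0.04,0.021+0.04,0.24),down(y))])
E
```

```text
turn [0.0, -0.0, -0.688] shift [149.3, -190.2, -2.9] rows 3.9
turn [0.0, -0.0, -0.688] shift [236.0, -52.1, -2.9] rows 3.9
turn [0.0, -0.0, -0.688] shift [215.5, 109.7, -2.9] rows 3.9
  -> at [0.447  0.0611 0.24  ]
```

Emit:
{"method": "step_arm", "body": {"moves": [[[0, 0, -0.688], [149.3, -190.2, -3], -1], [[0, 0, -0.688], [149.3, -190.2, -3], -1], [[0, 0, -0.688], [149.3, -190.2, -3], -1], [[0, 0, -0.688], [149.3, -190.2, -3], -1], [[0, 0, -0.688], [149.3, -190.2, -3], -1]], "newtons": 60}}

```text
time: 2.08
eef_pos: [0.2561, -0.3799, 0.2345]
tcp_rot: [[0.582, 0.813, 0.001], [0.813, -0.582, -0.0], [0.0, 0.001, -1.0]]
ft_force: [0.5, -0.4, 0.2]
width: 1.002
```

Emit:
{"method": "step_arm", "body": {"moves": [[[0, 0, -0.688], [236, -52, -3], -1], [[0, 0, -0.688], [236, -52, -3], -1], [[0, 0, -0.688], [236, -52, -3], -1], [[0, 0, -0.688], [236, -52, -3], -1], [[0, 0, -0.688], [236, -52, -3], -1]]}}

```text
time: 2.7
eef_pos: [0.3523, -0.1587, 0.2378]
tcp_rot: [[-0.068, 0.998, 0.001], [0.998, 0.068, -0.0], [-0.0, 0.001, -1.0]]
ft_force: [-1.0, -0.6, -0.2]
width: 1.0
```

Emit:
{"method": "step_arm", "body": {"moves": [[[0, 0, -0.688], [215.5, 110, -3], -1], [[0, 0, -0.688], [215.5, 110, -3], -1], [[0, 0, -0.688], [215.5, 110, -3], -1], [[0, 0, -0.688], [215.5, 110, -3], -1], [[0, 0, -0.688], [215.5, 110, -3], -1]]}}

```text
time: 3.32
eef_pos: [0.4488, 0.0625, 0.2403]
tcp_rot: [[-0.684, 0.729, 0.0], [0.729, 0.684, 0.0], [-0.0, 0.0, -1.0]]
ft_force: [-0.0, -1.0, -0.4]
width: 1.001
```

Run:
```python
from h import *
s=sensors.get_state(); print(s["time"],s["eef_pos"],s["q"],s["tcp_rot"])
f=grab("wrist","w1")
for t in ["knob_red_grip","knob_blue_grip","plate_top","stand"]:
    print(t,[(round(a["p"],2),w(f,a["location"])) for a in tip_of(f,t)][:3])
```

```text
3.325 [0.4488 0.0625 0.2403] [-0.036  -0.2107  1.9423  0.0001  1.4099 -0.7893] [[-0.684   0.7295  0.0001]
 [ 0.7295  0.684   0.0001]
 [-0.      0.0002 -1.    ]]
knob_red_grip [(0.65, array([0.4924, 0.0202, 0.0929])), (0.29, array([ 0.5822, -0.047 ,  0.0508]))]
knob_blue_grip [(0.57, array([ 0.5115, -0.1378,  0.0953]))]
plate_top [(0.83, array([ 0.5814, -0.0474,  0.0512]))]
stand [(0.85, array([ 0.5786, -0.0499, -0.0002]))]
```

View pics/w1.png

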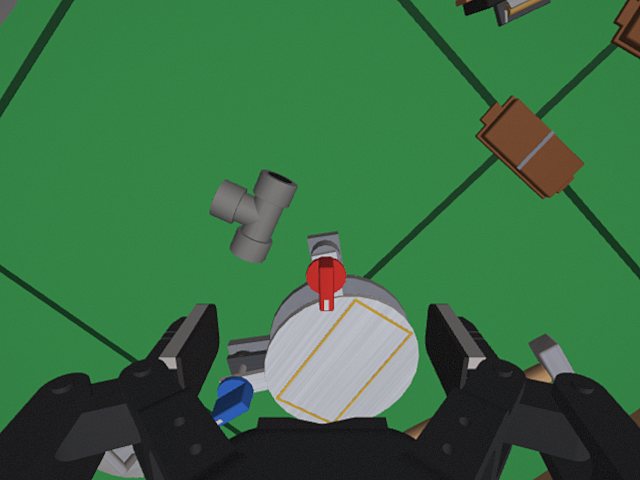

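Run:
```python
from h import *
f=grab("wrist","w1b"); im=f["pixels"]
np.savez("w1.npz",im=im,E=f["extrinsics"],K=[f["fx"],f["fy"],f["cx"],f["cy"]])
a=cv2.resize(im[225:325,285:375],None,fx=6,fy=6,interpolation=cv2.INTER_CUBIC)
cv2.imwrite("pics/w1crop.png",a)
b=cv2.resize(im[280:430,205:425],None,fx=3.5,fy=3.5,interpolation=cv2.INTER_CUBIC)
cv2.imwrite("pics/w1crop2.png",b)
hsv=cv2.cvtColor(im,cv2.COLOR_BGR2HSV); m=((hsv[...,0]>15)&(hsv[...,0]<32)&(hsv[...,1]>70)&(hsv[...,2]>100))
m[:290]=0;m[:,:265]=0;m[:,425:]=0
print(m.sum()); cv2.imwrite("pics/m1.png",cv2.resize((m*255).astype(np.uint8)[280:430,205:425],None,fx=3,fy=3))
```

```text
914
```

View pics/w1crop.png

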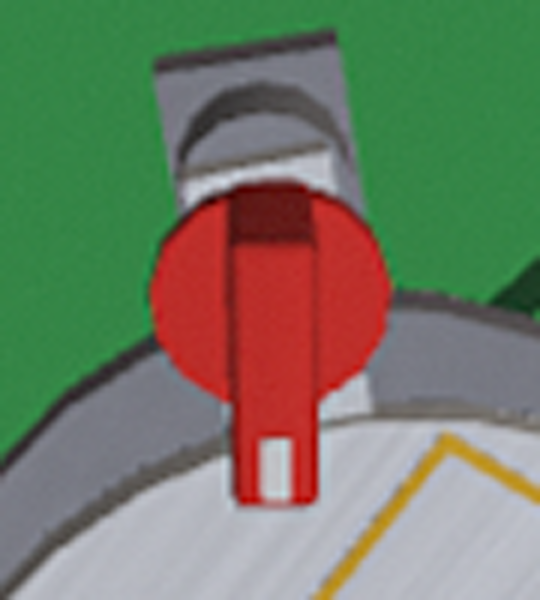

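View pics/m1.png

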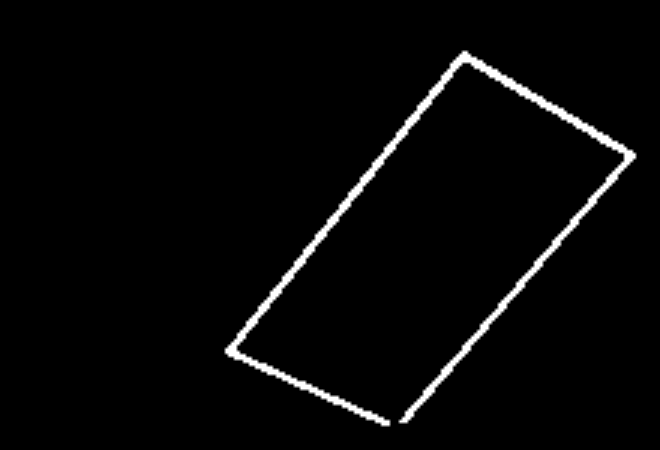

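```bash
cat >> h.py <<'E'
from scipy.optimize import least_squares
def ymask(f):
    hsv=cv2.cvtColor(f["pixels"],cv2.COLOR_BGR2HSV); return ((hsv[...,0]>14)&(hsv[...,0]<33)&(hsv[...,1]>60)&(hsv[...,2]>100))
def platepose(P):
    x,y,yaw,r,b=P; Rz=Ro.from_rotvec([0,0,yaw]); s=np.sqrt(.5)
    R=(Rz*Ro.from_rotvec(np.array([s,s,0])*.06*r)*Ro.from_rotvec(np.array([-s,s,0])*.06*b)).as_matrix()
    return np.array([x,y,0.045]),R
def rectproj(f,P,hx=.038,hy=.071):
    o,R=platepose(P); E=np.array(f["extrinsics"])
    t=np.linspace(-1,1,60)
    pts=[]
    for sg in (-1,1):
        pts+= [np.c_[sg*hx+0*t,hy*t,0*t+.010],np.c_[hx*t,sg*hy+0*t,0*t+.010]]
    out=[]
    for q in pts:
        W=o+q@R.T; c=(W-E[:3,3])@E[:3,:3]; out.append(np.c_[f["fx"]*c[:,0]/c[:,2]+f["cx"],f["fy"]*c[:,1]/c[:,2]+f["cy"]])
    return np.vstack(out)
def fitplate(views,P0,fix=None,gate=12):
    from scipy.spatial import cKDTree
    obs=[]
    for f in views:
        vv,uu=np.nonzero(ymask(f)); q=np.c_[uu,vv].astype(float); d=cKDTree(rectproj(f,P0)).query(q)[0]
        obs.append(q[d<gate])
    def res(P):
        r=[]
        for f,q in zip(views,obs):
            m=rectproj(f,P); k=cKDTree(q)
            d,i=cKDTree(m).query(q)
            # point-to-curve signed via normals
            seg=i//60; j=np.clip(i,seg*60+1,seg*60+58); tn=m[j+1]-m[j-1]; tn/=np.linalg.norm(tn,axis=1)[:,None]
            e=q-m[i]; r.append((e[:,0]*tn[:,1]-e[:,1]*tn[:,0])/np.sqrt(len(q))*10)
        return np.concatenate(r)
    idx=[i for i in range(5) if not(fix and i in fix)]
    def rr(v):
        P=np.array(P0,float);P[idx]=v;return res(P)
    s=least_squares(rr,np.array(P0,float)[idx],x_scale=np.array([.01,.01,.05,.5,.5])[idx],loss="soft_l1")
    P=np.array(P0,float);P[idx]=s.x
    J=s.jac; sd=np.sqrt(np.diag(np.linalg.inv(J.T@J)))*np.sqrt(np.mean(s.fun**2))
    return P,[len(o) for o in obs],np.sqrt(np.mean(s.fun**2)),sd
E
python3 - <<'E'
from h import *
z=np.load("w1.npz"); fw=dict(pixels=z["im"],extrinsics=z["E"],fx=z["K"][0],fy=z["K"][1],cx=z["K"][2],cy=z["K"][3])
for (u,v) in [(235,243),(315,243),(235,505),(317,505)]: pass
c=lambda u,v:ray(fw,u/6+285,v/6+225,.103)
e0=(c(235,243)+c(315,243))/2; e1=(c(235,505)+c(317,505))/2; print("bar ends",e0,e1,"mid",(e0+e1)/2,"len",np.linalg.norm(e1-e0),"yaw",np.degrees(np.arctan2(*(e1-e0)[1::-1])))
ft=grab("top");fs=grab("scene")
P0=[.581,-.048,.13,.95,1.74]
for v in ([fw],[ft],[fs],[fw,ft],[fw,ft,fs]): print(*fitplate(v,P0))
for v in ([fw],[fw,ft,fs]):print("fixtilt",*fitplate(v,P0,fix=[3,4]))
E
```

```text
bar ends [0.4764 0.0375 0.103 ] [0.5046 0.0076 0.103 ] mid [0.4905 0.0226 0.103 ] len 0.04113766277792687 yaw -46.667602228803226
[ 0.5814 -0.0486  0.1236  0.5883  1.8171] [945] 0.249771067610841 [0.     0.0001 0.0011 0.0246 0.0251]
[ 0.5817 -0.0488  0.1315 -0.812   1.3603] [338] 0.26503595786616224 [0.0002 0.0002 0.0021 0.3888 0.4236]
[ 0.58   -0.0494  0.0469  2.0749  3.2206] [13] 0.8898453375868546 [0.0041 0.001  0.1212 1.2438 1.7788]
[ 0.5813 -0.0486  0.1245  0.5782  1.7962] [945, 338] 0.2613568368286778 [0.     0.     0.001  0.0251 0.0254]
[ 0.5813 -0.0487  0.1264  0.6647  1.8025] [945, 338, 13] 0.29214391940122586 [0.     0.0001 0.001  0.0242 0.0258]
fixtilt [ 0.5813 -0.0485  0.1315  0.95    1.74  ] [945] 0.28312158610814614 [0.     0.0001 0.001 ]
fixtilt [ 0.5812 -0.0486  0.1314  0.95    1.74  ] [945, 338, 13] 0.31590331901751706 [0.     0.0001 0.0009]
```

Run:
```python
from h import *
R=down(np.radians(133.3))
plan([((0.4905,0.0217,0.15),R),((0.4905,0.0217,0.081),R)])
```

```text
turn [0.0, 0.0, -0.008] shift [-57.2, 5.7, 90.4] rows 1.7
  -> at [0.4905 0.0217 0.15  ]
turn [0.0, 0.0, -0.0] shift [0.0, 0.0, 69.0] rows 1.1
  -> at [0.4905 0.0216 0.081 ]
```

Emit:
{"method": "step_arm", "body": {"moves": [[[0, 0, -0.008], [-57.2, 5.7, 60], -1], [[0, 0, -0.008], [-57.2, 5.7, 90], -1], [[0, 0, -0.008], [-57.2, 5.7, 130], -1], [[0, 0, -0.008], [-57.2, 5.7, 159.4], -1], [[0, 0, -0.008], [-57.2, 5.7, 159.4], -1]]}}

```text
time: 4.35
eef_pos: [0.4882, 0.0226, 0.0786]
tcp_rot: [[-0.686, 0.727, -0.005], [0.727, 0.686, 0.001], [0.004, -0.004, -1.0]]
ft_force: [0.0, 0.3, 0.4]
width: 1.002
```

Run:
```python
from h import *
f=grab("wrist","w2")
s=sensors.get_state(); print(s["time"],s["eef_pos"],s["ft_force"],np.degrees(np.arctan2(s["tcp_rot"][1,0],s["tcp_rot"][0,0])))
```

```text
4.4 [0.4898 0.0226 0.0805] [0.5947 0.2174 0.563 ] 133.36680546112814
```

View pics/w2.png

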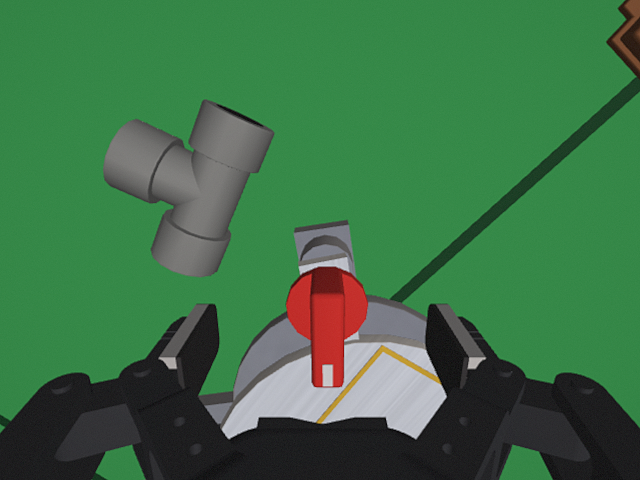

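Emit:
{"method": "step_arm", "body": {"moves": [[[0, 0, 0], [0, 1.8, 0], -1], [[0, 0, 0], [0, 1.8, 0], 1], [[0, 0, 0], [0, 1.8, 0], 1], [[0, 0, 0], [0, 1.8, 0], 1], [[0, 0, 0], [0, 1.8, 0], 1]], "newtons": 50}}

```text
time: 5.03
eef_pos: [0.491, 0.0235, 0.0811]
tcp_rot: [[-0.688, 0.726, -0.002], [0.726, 0.688, -0.002], [0.0, -0.003, -1.0]]
ft_force: [-24.4, -22.3, 23.7]
width: 0.148
```

Run:
```python
from h import *
f=grab("wrist","w3")
s=sensors.get_state(); print(s["time"],s["eef_pos"],s["ft_force"],s["moment"],s["width"],np.degrees(np.arctan2(s["tcp_rot"][1,0],s["tcp_rot"][0,0])))
```

```text
5.075 [0.4908 0.0233 0.0813] [-6.7447 -5.4084  5.6194] [-0.9936  0.9959  0.059 ] 0.13638165575613667 133.47980870108148
```

View pics/w3.png

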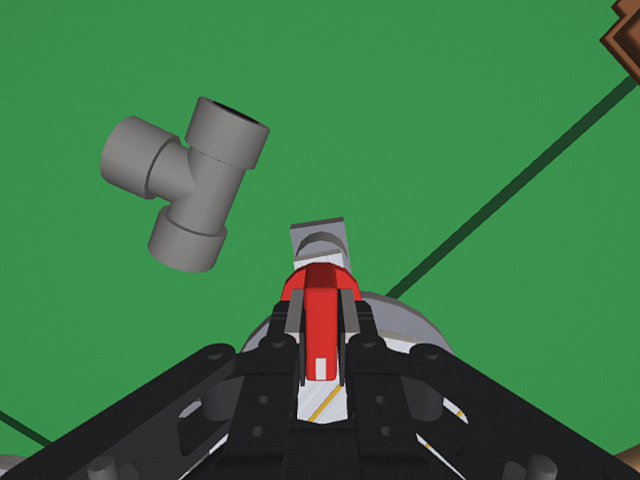

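Emit:
{"method": "step_arm", "body": {"moves": [[[0, 0, -0.12], [0, -0.6, 0], 1], [[0, 0, -0.24], [0, -0.6, 0], 1], [[0, 0, -0.36], [0, -0.6, 0], 1], [[0, 0, -0.47], [0, -0.6, 0], 1], [[0, 0, -0.47], [0, -0.6, 0], 1]]}}

```text
time: 5.7
eef_pos: [0.4905, 0.0229, 0.0813]
tcp_rot: [[-0.942, 0.335, -0.003], [0.335, 0.942, -0.002], [0.002, -0.003, -1.0]]
ft_force: [-7.0, -5.1, 7.5]
width: 0.14
```

Run:
```python
from h import *
s=sensors.get_state(); print(s["time"],s["eef_pos"],s["tcp_rot"].T@s["ft_force"],s["ft_force"],s["moment"],s["width"],np.degrees(np.arctan2(s["tcp_rot"][1,0],s["tcp_rot"][0,0])))
```

```text
5.7 [0.4905 0.0229 0.0813] [ 4.9176 -7.163  -7.4529] [-7.0117 -5.0918  7.4798] [-0.6514  0.9289  0.1103] 0.1399197526701595 160.45497324719523
```

Emit:
{"method": "step_arm", "body": {"moves": [[[0, 0, -0.12], [0, -0.4, 0], 1], [[0, 0, -0.24], [0, -0.4, 0], 1], [[0, 0, -0.36], [0, -0.4, 0], 1], [[0, 0, -0.474], [0, -0.4, 0], 1], [[0, 0, -0.474], [0, -0.4, 0], 1]]}}

```text
time: 6.32
eef_pos: [0.4904, 0.0224, 0.0813]
tcp_rot: [[-0.991, -0.133, -0.002], [-0.133, 0.991, -0.002], [0.003, -0.002, -1.0]]
ft_force: [-5.8, -4.1, 7.5]
width: 0.14
```

Emit:
{"method": "step_arm", "body": {"moves": [[[0, 0, 0], [0, 0, 0], 1], [[0, 0, 0], [0, 0, 0], -1], [[0, 0, 0], [0, 0, 0], -1], [[0, 0, 0], [0, 0, 0], -1], [[0, 0, 0], [0, 0, -60], -1]]}}

```text
time: 6.95
eef_pos: [0.4871, 0.024, 0.1365]
tcp_rot: [[-0.991, -0.131, -0.011], [-0.131, 0.991, 0.001], [0.011, 0.003, -1.0]]
ft_force: [0.9, 0.4, 0.7]
width: 0.964
```

Run:
```python
from h import *
f=grab("wrist","w4"); ft=grab("top")
s=sensors.get_state(); print(s["time"],s["eef_pos"],s["ft_force"],s["width"],np.degrees(np.arctan2(s["tcp_rot"][1,0],s["tcp_rot"][0,0])))
cv2.imwrite("pics/w4crop.png",cv2.resize(f["pixels"][200:440,180:440],None,fx=3,fy=2.5,interpolation=cv2.INTER_CUBIC))
print([(round(a["p"],2),w(f,a["location"])) for a in tip_of(f,"knob_red_grip")])
for v in ([f],[ft],[f,ft]): print(*fitplate(v,[.5813,-.0486,.13,0,1.74]))
```

```text
7.05 [0.4956 0.0232 0.147 ] [ 0.851  -0.1351  0.5261] 1.0008190703684683 -172.46848163690734
[(0.96, array([0.4921, 0.0241, 0.0957]))]
[ 0.5817 -0.0485  0.1175 -0.4841  1.9134] [1615] 0.2903641404918433 [0.     0.     0.0012 0.0325 0.0224]
[ 0.5819 -0.0488  0.1327 -2.1002  0.9232] [280] 0.34170833023078206 [0.0006 0.0003 0.0042 1.0829 1.2179]
[ 0.5816 -0.0486  0.1175 -0.4601  1.916 ] [1615, 280] 0.3054116486798698 [0.     0.     0.0011 0.032  0.0216]
```

View pics/w4.png

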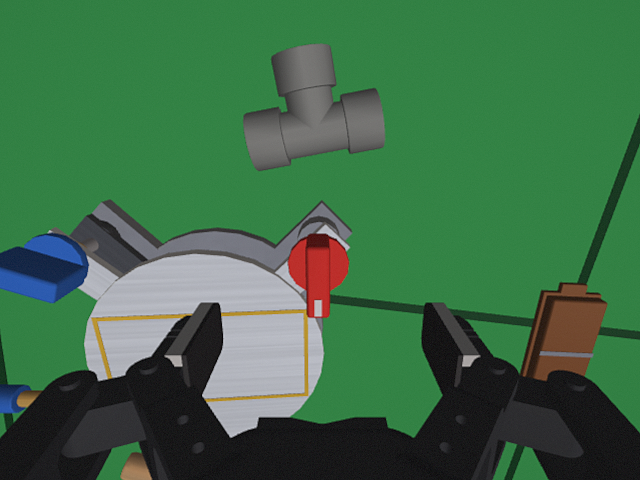

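Run:
```python
from h import *
R=down(np.radians(88))
plan([((0.5116,-0.115,0.2),R)])
```

```text
turn [0.003, 0.003, 0.869] shift [0.3, -69.7, -27.6] rows 4.7
turn [0.003, 0.004, 0.868] shift [-53.1, -45.3, -27.5] rows 4.6
  -> at [ 0.5117 -0.115   0.2   ]
```

Emit:
{"method": "step_arm", "body": {"moves": [[[0, 0, 0.1], [0, -10, -27.6], -1], [[0.003, 0.003, 0.869], [0, -69.7, -27.6], -1], [[0.003, 0.003, 0.869], [0, -69.7, -27.6], -1], [[0.003, 0.003, 0.869], [0, -69.7, -27.6], -1], [[0.003, 0.003, 0.869], [0, -69.7, -27.6], -1]]}}

```text
time: 7.72
eef_pos: [0.4998, -0.0456, 0.1673]
tcp_rot: [[-0.748, 0.663, -0.005], [0.663, 0.748, -0.001], [0.003, -0.004, -1.0]]
ft_force: [0.5, 0.5, -0.2]
width: 1.0
```

Run:
```python
from h import *
s=sensors.get_state(); print(s["eef_pos"])
R=down(np.radians(88))
plan([((0.5116,-0.115,0.2),R)])
```

```text
[ 0.4998 -0.0456  0.1673]
turn [-0.003, -0.0, 0.44] shift [-27.4, -22.1, -16.3] rows 2.4
turn [-0.003, -0.001, 0.44] shift [-34.1, -8.3, -16.4] rows 2.4
  -> at [ 0.5116 -0.115   0.2   ]
```

Emit:
{"method": "step_arm", "body": {"moves": [[[0, 0, 0.88], [-54.8, -44, -32.7], -1], [[0, 0, 0.88], [-54.8, -44, -32.7], -1], [[0, 0, 0.88], [-54.8, -44, -32.7], -1], [[0, 0, 0.88], [-54.8, -44, -32.7], -1], [[0, 0, 0.88], [-54.8, -44, -32.7], -1]]}}

```text
time: 8.35
eef_pos: [0.5123, -0.1146, 0.2]
tcp_rot: [[0.033, 0.999, -0.005], [0.999, -0.033, -0.001], [-0.001, -0.005, -1.0]]
ft_force: [0.3, 1.1, 0.4]
width: 1.002
```

Run:
```python
from h import *
for i in range(3): f=grab("wrist","w5")
s=sensors.get_state(); print(s["time"],s["eef_pos"],s["ft_force"],s["width"],np.degrees(np.arctan2(s["tcp_rot"][1,0],s["tcp_rot"][0,0])))
np.savez("w5.npz",im=f["pixels"],E=f["extrinsics"],K=[f["fx"],f["fy"],f["cx"],f["cy"]])
k=tip_of(f,"knob_blue_grip"); print([(round(a["p"],2),w(f,a["location"])) for a in k])
u,v=proj(f,[.5116,-.1395,.098]); print(u,v); u=int(u);v=int(v)
cv2.imwrite("pics/w5crop.png",cv2.resize(f["pixels"][v-50:v+50,u-50:u+50],None,fx=6,fy=6,interpolation=cv2.INTER_CUBIC))
for P in ([.5813,-.0486,.13,0,1.74],): print(*fitplate([f],P))
```

```text
8.5 [ 0.5124 -0.1145  0.2003] [-0.85    0.7837  0.0329] 0.9989839447279625 88.5299069463898
[(0.61, array([ 0.5109, -0.1336,  0.0923])), (0.55, array([ 0.6809, -0.2829,  0.0033]))]
323.7228000569328 269.2352786757757
[ 0.5817 -0.0483  0.1275 -0.5035  1.4293] [2363] 0.2553874140666658 [0.     0.     0.0008 0.0565 0.0464]
```

View pics/w5.png

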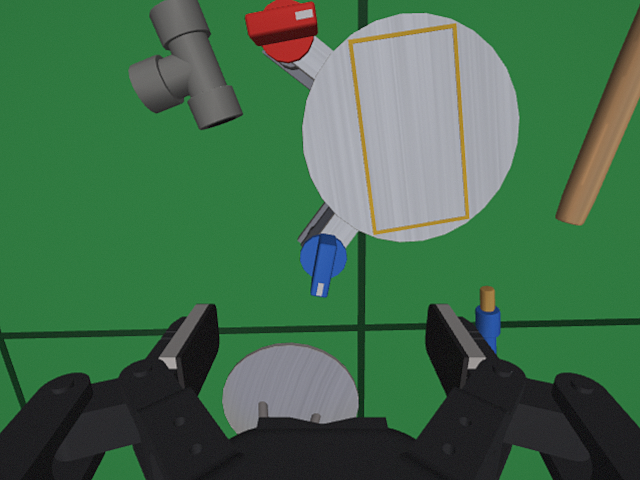

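View pics/w5crop.png

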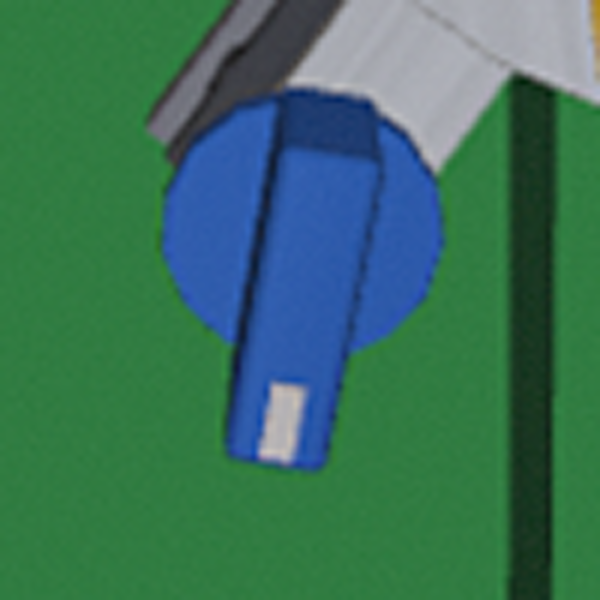

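Run:
```python
from h import *
z=np.load("w5.npz"); fw=dict(extrinsics=z["E"],fx=z["K"][0],fy=z["K"][1],cx=z["K"][2],cy=z["K"][3])
c=lambda u,v:ray(fw,u/6+273-.4,v/6+219-.4,.103)
e0=(c(282,148)+c(380,158))/2; e1=(c(229,459)+c(326,468))/2; print("bar ends",e0,e1,"mid",(e0+e1)/2,"len",np.linalg.norm(e1-e0),"yaw",np.degrees(np.arctan2(*(e1-e0)[1::-1])))
R=down(np.arctan2(*(e0-e1)[1::-1]))
m=(e0+e1)/2; print(np.degrees(np.arctan2(*(e0-e1)[1::-1])))
plan([((m[0],m[1],0.150),R),((m[0],m[1],0.081),R)])
```

```text
bar ends [ 0.5151 -0.1183  0.103 ] [ 0.5074 -0.1586  0.103 ] mid [ 0.5113 -0.1384  0.103 ] len 0.040975842141507145 yaw -100.70617659267796
79.29382340732204
turn [-0.004, 0.002, 0.162] shift [-23.8, -0.4, 50.5] rows 0.9
  -> at [ 0.5112 -0.1384  0.15  ]
turn [-0.0, -0.0, -0.0] shift [-0.0, 0.1, 69.0] rows 1.1
  -> at [ 0.5113 -0.1384  0.081 ]
```

Emit:
{"method": "step_arm", "body": {"moves": [[[-0.004, 0.002, 0.162], [-23.8, -0.4, 40], -1], [[-0.004, 0.002, 0.162], [-23.8, -0.4, 60], -1], [[-0.004, 0.002, 0.162], [-23.8, -0.4, 95], -1], [[-0.004, 0.002, 0.162], [-23.8, -0.4, 119.5], -1], [[-0.004, 0.002, 0.162], [-23.8, -0.4, 119.5], -1]]}}

```text
time: 9.18
eef_pos: [0.5093, -0.1378, 0.0794]
tcp_rot: [[0.187, 0.982, -0.004], [0.982, -0.187, 0.002], [0.001, -0.004, -1.0]]
ft_force: [-1.5, 0.4, 0.4]
width: 1.0
```

Run:
```python
from h import *
f=grab("wrist"); f=grab("wrist","w6")
s=sensors.get_state(); print(s["time"],s["eef_pos"],s["ft_force"],np.degrees(np.arctan2(s["tcp_rot"][1,0],s["tcp_rot"][0,0])))
cv2.imwrite("pics/w6crop.png",cv2.resize(f["pixels"][230:430,200:440],None,fx=3,fy=3,interpolation=cv2.INTER_CUBIC))
```

```text
9.275 [ 0.5116 -0.1388  0.0823] [ 0.0573 -0.6574  0.7146] 79.18110802314885
```

View pics/w6crop.png

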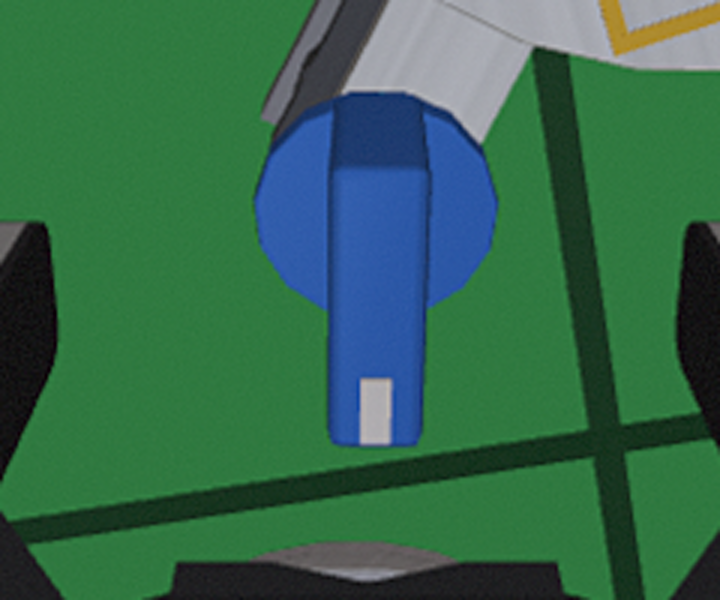

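Emit:
{"method": "step_arm", "body": {"moves": [[[0, 0, 0], [0, 0.3, 1], 1], [[0, 0, 0], [0, 0.3, 1], 1], [[0, 0, 0], [0, 0.3, 1], 1], [[0, 0, 0], [0, 0.3, 1], 1], [[0, 0, 0], [0, 0.3, 1], 1]]}}

```text
time: 9.9
eef_pos: [0.512, -0.1389, 0.0813]
tcp_rot: [[0.189, 0.982, 0.001], [0.982, -0.189, -0.001], [-0.0, 0.002, -1.0]]
ft_force: [-0.3, 0.3, 1.8]
width: 0.144
```

```bash
cat >> h.py <<'E'
def st():
    s=sensors.get_state(); R=s["tcp_rot"]; print("t",s["time"],"p",s["eef_pos"],"yaw",round(np.degrees(np.arctan2(R[1,0],R[0,0])),2),"tilt",R[:,2],"Ftool",R.T@s["ft_force"],"F",s["ft_force"],"M",s["moment"],"w",round(s["width"],3),"q",s["q"])
    return s
E
python3 - <<'E'
from h import *
st()
E
```

```text
t 9.9 p [ 0.512  -0.1389  0.0813] yaw 79.11 tilt [ 0.0014 -0.0006 -1.    ] Ftool [ 0.2174 -0.3772 -1.7574] F [-0.3318  0.2858  1.7567] M [ 0.1532  0.0542 -0.0611] w 0.144 q [-0.4137  0.1573  1.9001  0.0001  1.0826 -0.2236]
```

Emit:
{"method": "step_arm", "body": {"moves": [[[0, 0, -0.13], [0, 0, 0], 1], [[0, 0, -0.27], [0, 0, 0], 1], [[0, 0, -0.41], [0, 0, 0], 1], [[0, 0, -0.55], [0, 0, 0], 1], [[0, 0, -0.69], [0, 0, 0], 1]]}}

```text
time: 10.52
eef_pos: [0.5119, -0.1389, 0.0813]
tcp_rot: [[-0.483, 0.875, 0.001], [0.875, 0.483, -0.001], [-0.001, 0.001, -1.0]]
ft_force: [0.4, 0.3, 2.1]
width: 0.139
```

Emit:
{"method": "step_arm", "body": {"moves": [[[0, 0, -0.13], [0, 0, 0], 1], [[0, 0, -0.27], [0, 0, 0], 1], [[0, 0, -0.41], [0, 0, 0], 1], [[0, 0, -0.55], [0, 0, 0], 1], [[0, 0, -0.69], [0, 0, 0], 1]]}}

```text
time: 11.15
eef_pos: [0.5119, -0.139, 0.0813]
tcp_rot: [[-0.93, 0.368, 0.001], [0.368, 0.93, -0.001], [-0.001, -0.0, -1.0]]
ft_force: [-0.0, -0.1, 2.6]
width: 0.14
```

Run:
```python
from h import *
f=grab("wrist"); s=st()
```

```text
t 11.2 p [ 0.5119 -0.139   0.0813] yaw 158.75 tilt [ 0.0012 -0.0007 -1.    ] Ftool [ 1.2064 -0.005  -3.1419] F [-1.1298  0.4348  3.1403] M [0.0907 0.1441 0.0934] w 0.142 q [-0.4138  0.1573  1.9001 -0.0002  1.0828 -1.6136]
```

Emit:
{"method": "step_arm", "body": {"moves": [[[0, 0, -0.13], [0, 0, 0], 1], [[0, 0, -0.27], [0, 0, 0], 1], [[0, 0, -0.41], [0, 0, 0], 1], [[0, 0, -0.501], [0, 0, 0], 1], [[0, 0, -0.501], [0, 0, 0], 1]]}}

```text
time: 11.82
eef_pos: [0.5119, -0.139, 0.0812]
tcp_rot: [[-0.993, -0.118, 0.001], [-0.118, 0.993, -0.001], [-0.001, -0.001, -1.0]]
ft_force: [-0.3, 0.4, 4.0]
width: 0.138
```

Emit:
{"method": "step_arm", "body": {"moves": [[[0, 0, 0], [0, 0, 0], 1], [[0, 0, 0], [0, 0, 0], -1], [[0, 0, 0], [0, 0, 0], -1], [[0, 0, 0], [0, 0, 0], -1], [[0, 0, 0], [0, 0, -60], -1]]}}

```text
time: 12.45
eef_pos: [0.5074, -0.137, 0.136]
tcp_rot: [[-0.993, -0.119, -0.01], [-0.12, 0.993, 0.005], [0.01, 0.006, -1.0]]
ft_force: [1.7, 0.4, 0.7]
width: 0.97
```

Run:
```python
from h import *
s=st()
# look pose: plate in view: camera ~ tool x side. try TCP such that camera sees plate whole
R=down(np.radians(97.5))
plan([((0.55,0.02,0.24),R)])
```

```text
t 12.45 p [ 0.5074 -0.137   0.136 ] yaw -173.13 tilt [-0.0104  0.0045 -0.9999] Ftool [-1.7275  0.1901 -0.7032] F [1.6996 0.392  0.6874] M [-0.0156 -0.0167  0.0501] w 0.97 q [-0.4139  0.0829  1.8671 -0.      1.2029 -2.1044]
turn [-0.002, -0.006, 0.78] shift [-30.0, 75.7, -51.9] rows 4.2
turn [-0.001, -0.006, 0.78] shift [31.7, 75.2, -51.7] rows 4.2
  -> at [0.55   0.0201 0.24  ]
```

Run:
```python
from h import *
R=down(np.radians(97.5))
plan([((0.575,-0.09,0.24),R)])
```

```text
turn [-0.002, -0.006, 0.78] shift [-35.8, 19.6, -52.2] rows 4.2
turn [-0.001, -0.006, 0.78] shift [-12.0, 39.4, -52.1] rows 4.2
  -> at [ 0.575 -0.09   0.24 ]
```

Emit:
{"method": "step_arm", "body": {"moves": [[[0, 0, 0.1], [0, 0, -45], -1], [[-0.002, -0.006, 0.78], [-35.8, 19.6, -52], -1], [[-0.002, -0.006, 0.78], [-35.8, 19.6, -52], -1], [[-0.002, -0.006, 0.78], [-35.8, 19.6, -52], -1], [[-0.002, -0.006, 0.78], [-35.8, 19.6, -52], -1]]}}

```text
time: 13.08
eef_pos: [0.5446, -0.1148, 0.1926]
tcp_rot: [[-0.787, 0.617, 0.006], [0.617, 0.787, 0.0], [-0.005, 0.004, -1.0]]
ft_force: [0.1, -0.2, 0.3]
width: 0.999
```

Emit:
{"method": "step_arm", "body": {"moves": [[[0, -0.006, 0.78], [-12, 39.4, -52], -1], [[0, -0.006, 0.78], [-12, 39.4, -52], -1], [[0, -0.006, 0.78], [-12, 39.4, -52], -1], [[0, -0.006, 0.78], [-12, 39.4, -52], -1], [[0, -0.006, 0.78], [-12, 39.4, -52], -1]]}}

```text
time: 13.7
eef_pos: [0.5779, -0.0911, 0.2448]
tcp_rot: [[-0.131, 0.991, 0.009], [0.991, 0.131, -0.005], [-0.006, 0.009, -1.0]]
ft_force: [0.3, 0.3, -1.1]
width: 0.996
```

Run:
```python
from h import *
f=grab("wrist"); f=grab("wrist","w7");s=st(); ft=grab("top"); fs=grab("scene","s7")
np.savez("w7.npz",im=f["pixels"],E=f["extrinsics"],K=[f["fx"],f["fy"],f["cx"],f["cy"]])
P0=[.5815,-.0486,.13,0,0]
for v in ([f],[ft],[f,ft]): print(*fitplate(v,P0))
print("fix",*fitplate([f],P0,fix=[3,4]));print("fix",*fitplate([ft],P0,fix=[3,4]))
cv2.imwrite("pics/s7crop.png",cv2.resize(fs["pixels"][160:280,220:360],None,fx=5,fy=5,interpolation=cv2.INTER_CUBIC))
```

```text
t 13.8 p [ 0.5779 -0.0912  0.2449] yaw 97.65 tilt [ 0.0094 -0.005  -0.9999] Ftool [ 0.6909  0.4476 -0.226 ] F [0.3495 0.7454 0.2256] M [-0.0311 -0.072   0.0115] w 1.001 q [-0.2901  0.1088  1.6268 -0.0021  1.3956 -0.4233]
[ 0.5816 -0.0483  0.1249 -0.6627 -0.008 ] [1794] 0.2751302798849874 [0.0001 0.     0.0008 0.1252 0.1187]
[ 0.5815 -0.0482  0.1276 -1.1007 -0.3962] [223] 0.3047123045172164 [0.     0.0004 0.002  0.3769 0.4943]
[ 0.5816 -0.0483  0.1252 -0.7946 -0.0921] [1794, 223] 0.2816470341952281 [0.0001 0.     0.0007 0.1182 0.1141]
fix [ 0.5814 -0.0484  0.1259  0.      0.    ] [1794] 0.28076773162788293 [0.     0.     0.0008]
fix [ 0.5809 -0.048   0.1294  0.      0.    ] [223] 0.3182733498923956 [0.0001 0.0001 0.0019]
```

View pics/w7.png

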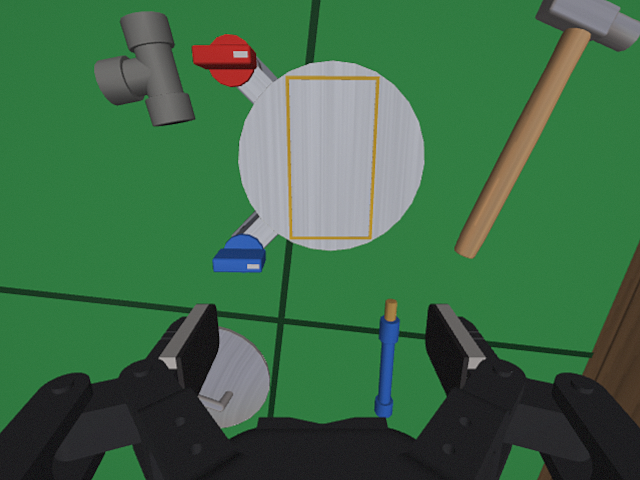

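View pics/s7crop.png

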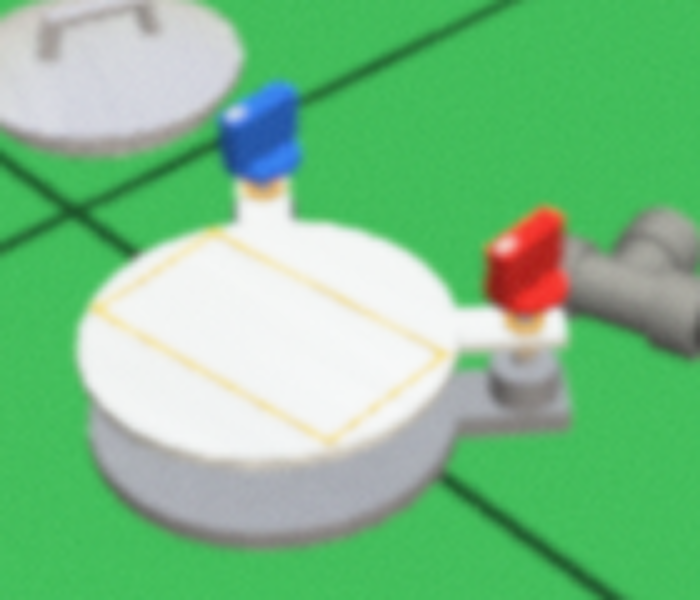

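Run:
```python
from h import *
im=cv2.imread("pics/w7.png")
cv2.imwrite("pics/w7r.png",np.hstack([cv2.resize(im[20:95,180:265],(680,600),interpolation=cv2.INTER_CUBIC)]))
cv2.imwrite("pics/w7b.png",np.hstack([cv2.resize(im[215:290,200:285],(680,600),interpolation=cv2.INTER_CUBIC)]))
```

```text
(no output)
```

View pics/w7r.png

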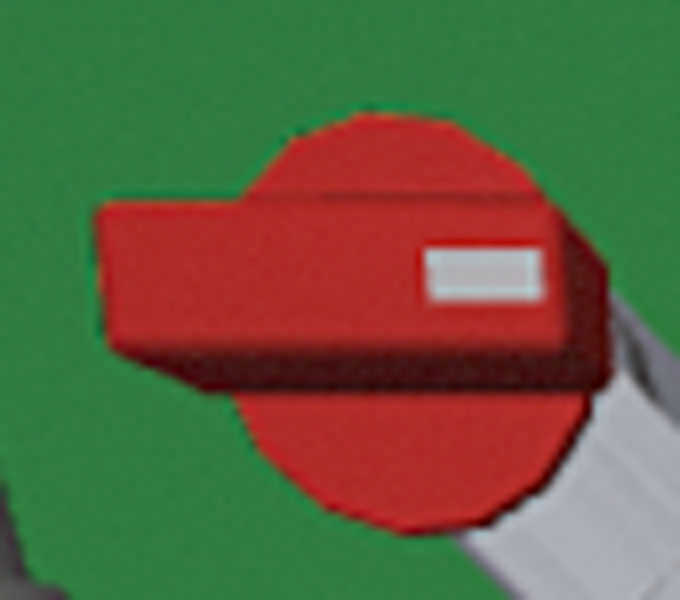

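View pics/w7b.png

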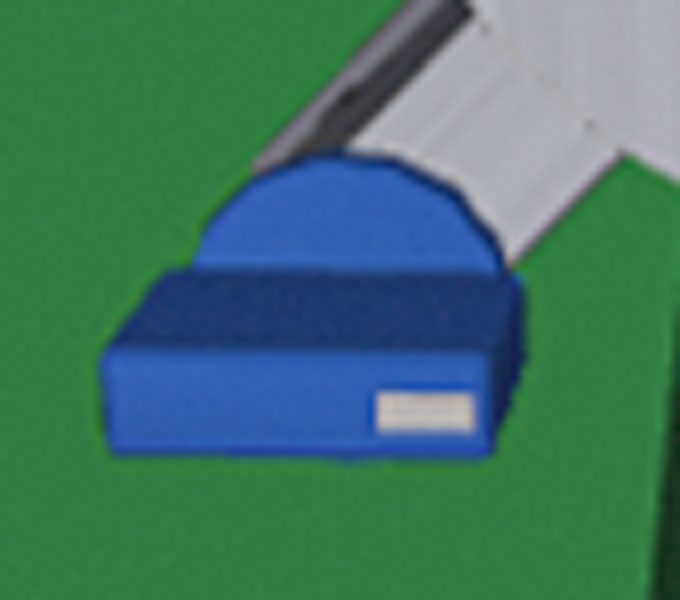

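Run:
```python
from h import *
R=down(np.radians(66.5))
plan([((0.435,0.310,0.24),R)])
```

```text
turn [0.005, 0.002, 0.272] shift [208.4, -44.2, 0.8] rows 3.4
turn [0.005, 0.002, 0.272] shift [188.8, -98.5, 1.6] rows 3.4
  -> at [0.435 0.31  0.24 ]
```

Emit:
{"method": "step_arm", "body": {"moves": [[[0.005, 0.002, 0.272], [208.4, -44.2, 0.8], -1], [[0.005, 0.002, 0.272], [208.4, -44.2, 0.8], -1], [[0.005, 0.002, 0.272], [208.4, -44.2, 0.8], -1], [[0.005, 0.002, 0.272], [208.4, -44.2, 0.8], -1], [[0.005, 0.002, 0.272], [208.4, -44.2, 0.8], -1]]}}

```text
time: 14.52
eef_pos: [0.5064, 0.1113, 0.2427]
tcp_rot: [[0.136, 0.991, 0.005], [0.991, -0.136, -0.003], [-0.002, 0.005, -1.0]]
ft_force: [-0.4, -1.1, -0.2]
width: 0.996
```

Emit:
{"method": "step_arm", "body": {"moves": [[[0.005, 0.002, 0.272], [188.8, -98.5, 1.6], -1], [[0.005, 0.002, 0.272], [188.8, -98.5, 1.6], -1], [[0.005, 0.002, 0.272], [188.8, -98.5, 1.6], -1], [[0.005, 0.002, 0.272], [188.8, -98.5, 1.6], -1], [[0.005, 0.002, 0.272], [188.8, -98.5, 1.6], -1]]}}

```text
time: 15.15
eef_pos: [0.4359, 0.3113, 0.2399]
tcp_rot: [[0.398, 0.917, 0.0], [0.917, -0.398, 0.0], [0.0, 0.0, -1.0]]
ft_force: [0.1, -0.6, -0.8]
width: 1.001
```

Run:
```python
from h import *
f=grab("wrist"); f=grab("wrist","w8");s=st()
np.savez("w8.npz",im=f["pixels"],E=f["extrinsics"],K=[f["fx"],f["fy"],f["cx"],f["cy"]])
for n in ("pad_mid","clip"):print(n,[(round(a["p"],2),w(f,a["location"])) for a in tip_of(f,n)])
u,v=proj(f,[.441,.3245,.058]); print(u,v); u=int(u);v=int(v)
y0=max(v-75,0);x0=max(u-75,0)
cv2.imwrite("pics/w8crop.png",cv2.resize(f["pixels"][y0:y0+150,x0:x0+150],None,fx=4,fy=4,interpolation=cv2.INTER_CUBIC)); print(x0,y0)
```

```text
t 15.25 p [0.4367 0.3094 0.2399] yaw 66.36 tilt [ 0.0006 -0.0007 -1.    ] Ftool [-0.3806  0.1964 -0.4936] F [ 0.027  -0.4271  0.4939] M [0.0362 0.0321 0.0322] w 1.002 q [ 0.4696 -0.0007  1.7503 -0.0009  1.3918  0.8824]
pad_mid [(0.92, array([0.4405, 0.327 , 0.0283])), (0.92, array([0.5838, 0.3997, 0.0072])), (0.81, array([0.3148, 0.3875, 0.0021])), (0.67, array([0.5714, 0.2443, 0.006 ]))]
clip [(0.95, array([ 0.4395,  0.3247, -0.0012]))]
320.6368462611775 194.56220226979957
245 119
```

View pics/w8.png

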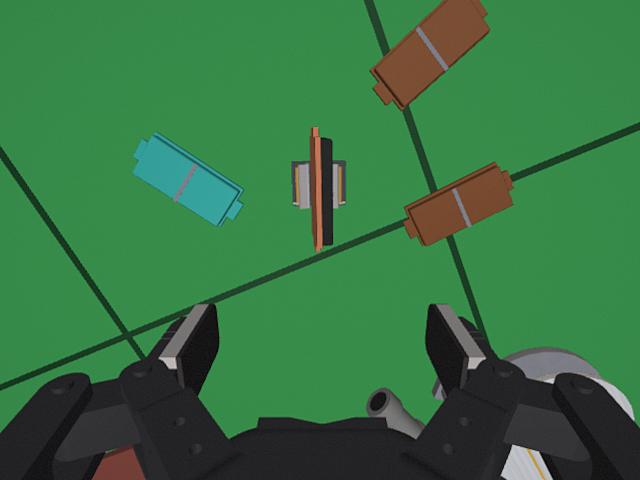

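View pics/w8crop.png

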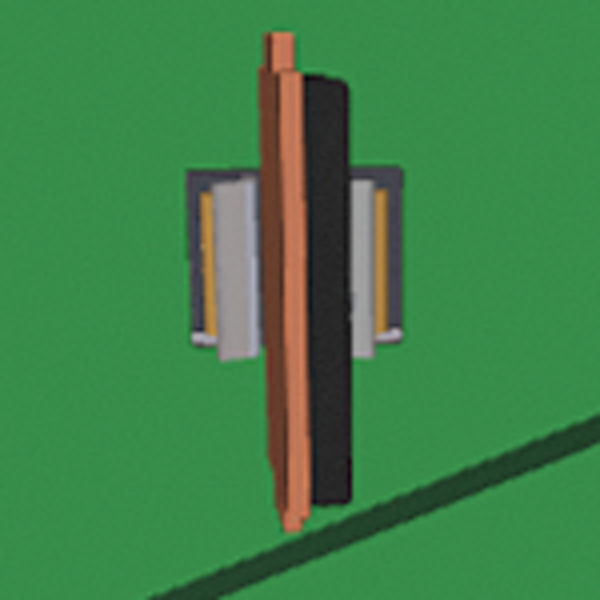

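Run:
```python
from h import *
z=np.load("w8.npz"); fw=dict(extrinsics=z["E"],fx=z["K"][0],fy=z["K"][1],cx=z["K"][2],cy=z["K"][3])
c=lambda u,v:ray(fw,u/4+245-.4,v/4+119-.4,.058)
l0,l1=c(281,72),c(289,518); r0,r1=c(348,85),c(351,500)
for n,a,b in (("L",l0,l1),("R",r0,r1)): print(n,a,b,"yaw",np.degrees(np.arctan2(*(a-b)[1::-1])),np.linalg.norm(a-b))
t0=(c(281,72)+c(346,72))/2; t1=(c(289,518)+c(351,518))/2; print("thick",np.linalg.norm(c(285,300)-c(350,300)))
m=(l0+l1+r0+r1)/4; print("mid",m)
R=down(np.radians(66.0))
plan([((m[0],m[1],0.10),R),((m[0],m[1],0.034),R)])
```

```text
L [0.4569 0.3732 0.058 ] [0.4168 0.2785 0.058 ] yaw 67.08903122453994 0.10286753092622875
R [0.4692 0.3649 0.058 ] [0.4322 0.2767 0.058 ] yaw 67.27131187537957 0.09559542061933211
thick 0.014833419241697452
mid [0.4438 0.3233 0.058 ]
turn [0.001, 0.0, 0.004] shift [15.9, 0.4, 140.0] rows 2.3
  -> at [0.4437 0.3233 0.1   ]
turn [-0.0, 0.0, 0.0] shift [-0.0, 0.0, 66.0] rows 1.1
  -> at [0.4437 0.3233 0.034 ]
```

Run:
```python
from h import *
z=np.load("w8.npz"); fw=dict(extrinsics=z["E"],fx=z["K"][0],fy=z["K"][1],cx=z["K"][2],cy=z["K"][3])
c=lambda u,v,zz:ray(fw,u/4+245-.4,v/4+119-.4,zz)
th=np.radians(66.8); n=np.array([np.sin(th),-np.cos(th),0]); t=np.array([np.cos(th),np.sin(th),0])
C=(c(187,170,.008)+c(402,168,.008)+c(192,345,.008)+c(402,342,.008))/4
print("foot c",C,n@C,t@C,"w",np.linalg.norm(c(187,170,.008)-c(402,168,.008)),"d",np.linalg.norm(c(402,168,.008)-c(402,342,.008)))
for a,b,zz in (((213,183),(375,181),.026),((218,360),(374,357),.026)):
    print("jaws",n@c(*a,zz),n@c(*b,zz),(n@c(*a,zz)+n@c(*b,zz))/2)
print("top L",n@c(281,72,.058),n@c(289,515,.058),"top R",n@c(348,85,.058),n@c(351,500,.058))
print("bottom L",n@c(260,72,.008),n@c(270,460,.008))
print("tab ends t",t@c(280,32,.045),t@c(280,32,.033),t@c(292,530,.045),t@c(292,530,.033), "black", t@c(348,80,.058),t@c(351,503,.058))
```

```text
foot c [0.4399 0.3276 0.008 ] 0.27525177629027375 0.4744375634411579 w 0.05507697884204182 d 0.045455922579642566
jaws 0.2553678624610126 0.29498025082128765 0.27517405664115013
jaws 0.25539211668390455 0.2950130180922384 0.2752025673880715
top L 0.2729106754367625 0.27343862947890235 top R 0.2874844292889377 0.2882707830000674
bottom L 0.26676312824671666 0.2676492948539654
tab ends t 0.531189116505737 0.5310578554807112 0.41236848183495994 0.4080072621305177 black 0.5212304454566133 0.4238301104557013
```

Run:
```python
from h import *
R=down(np.radians(66.8))
plan([((.4392,.3259,0.10),R),((.4392,.3259,0.034),R)])
```

```text
turn [0.001, 0.0, -0.01] shift [16.4, -4.8, 140.0] rows 2.3
  -> at [0.4392 0.3259 0.1   ]
turn [-0.0, 0.0, 0.0] shift [0.0, 0.0, 66.0] rows 1.1
  -> at [0.4392 0.3259 0.034 ]
```

Emit:
{"method": "step_arm", "body": {"moves": [[[0.001, 0, -0.01], [16.4, -4.8, 60], -1], [[0.001, 0, -0.01], [16.4, -4.8, 120], -1], [[0.001, 0, -0.01], [16.4, -4.8, 165], -1], [[0.001, 0, -0.01], [16.4, -4.8, 206], -1], [[0.001, 0, -0.01], [16.4, -4.8, 206], -1]]}}

```text
time: 15.98
eef_pos: [0.436, 0.3245, 0.0306]
tcp_rot: [[0.394, 0.919, -0.007], [0.919, -0.394, -0.003], [-0.006, -0.005, -1.0]]
ft_force: [-1.5, -0.1, -0.2]
width: 1.0
```

Run:
```python
from h import *
f=grab("wrist"); f=grab("wrist","w9");s=st()
```

```text
t 16.075 p [0.4394 0.3268 0.035 ] yaw 66.84 tilt [ 0.0002  0.0008 -1.    ] Ftool [ 0.462   0.2527 -0.7052] F [0.4139 0.3248 0.7056] M [-0.0093 -0.0427 -0.0188] w 0.999 q [0.4951 0.2668 1.8729 0.0007 1.0013 0.899 ]
```

View pics/w9.png

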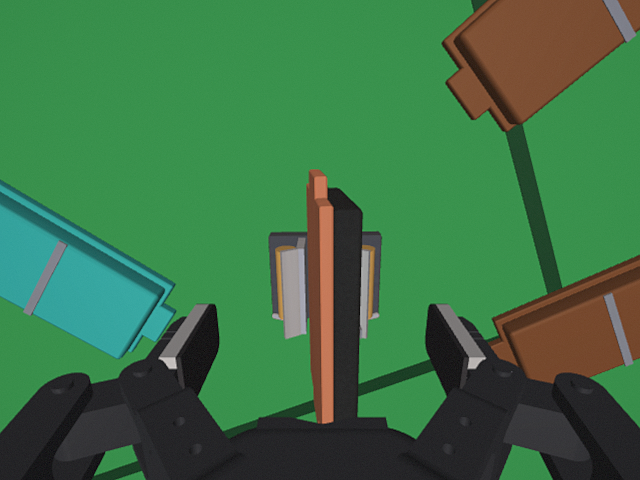

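Emit:
{"method": "step_arm", "body": {"moves": [[[0, 0, 0], [0, 0, 0], 1], [[0, 0, 0], [0, 0, 0], 1], [[0, 0, 0], [0, 0, 0], 1], [[0, 0, 0], [0, 0, 0], 1], [[0, 0, 0], [0, 0, 0], 1]], "newtons": 50}}

```text
time: 16.7
eef_pos: [0.4387, 0.3276, 0.0347]
tcp_rot: [[0.392, 0.92, 0.0], [0.92, -0.392, 0.001], [0.001, -0.0, -1.0]]
ft_force: [-1.7, -1.0, 5.8]
width: 0.173
```

Run:
```python
from h import *
f=grab("wrist","w10");s=st()
R=s["tcp_rot"]
plan([((.4392,.3259,0.14),down(np.radians(66.8))),((.43,.16,.14),down(np.radians(97.4))),((.43,.16,.04),down(np.radians(97.4)))])
```

```text
t 16.75 p [0.4387 0.3276 0.0347] yaw 66.91 tilt [ 0.0003  0.0009 -1.    ] Ftool [-1.403  -0.9438 -4.9465] F [-1.42   -0.9252  4.9452] M [-0.1643  0.2132 -0.0181] w 0.178 q [0.4969 0.267  1.8735 0.0008 1.0004 0.8994]
turn [-0.0, -0.001, 0.002] shift [-1.2, 1.1, -105.3] rows 1.7
  -> at [0.4392 0.3259 0.14  ]
turn [-0.0, 0.0, -0.534] shift [-156.1, 56.9, -0.0] rows 2.9
  -> at [0.43 0.16 0.14]
turn [-0.0, -0.0, -0.0] shift [-0.0, -0.0, 100.0] rows 1.6
  -> at [0.43 0.16 0.04]
```

View pics/w10.png

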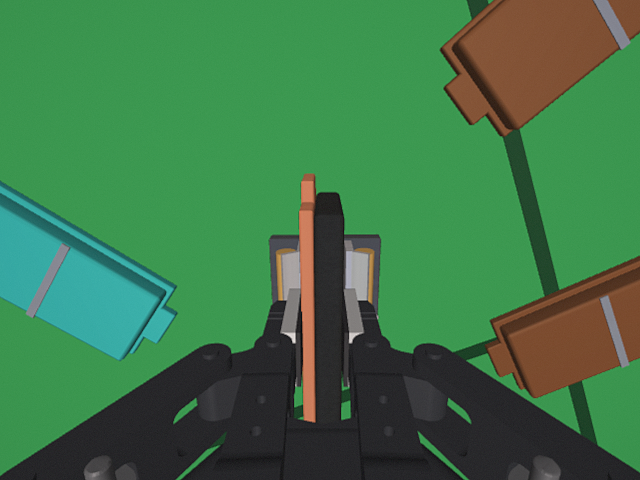

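Emit:
{"method": "step_arm", "body": {"moves": [[[0, 0, 0], [0, 0, -20], 1], [[0, 0, 0], [0, 0, -50], 1], [[0, 0, 0], [0, 0, -80], 1], [[0, 0, 0], [0, 0, -105], 1], [[0, 0, 0], [0, 0, -105], 1]], "newtons": 60}}

```text
time: 17.38
eef_pos: [0.4392, 0.3279, 0.1403]
tcp_rot: [[0.392, 0.92, 0.002], [0.92, -0.392, 0.002], [0.003, 0.001, -1.0]]
ft_force: [-0.3, 0.5, -3.8]
width: 0.173
```

Run:
```python
from h import *
f=grab("wrist","w11");s=st()
plan([((.45,.16,.14),down(np.radians(97.4)))])
plan([((.45,.16,.04),down(np.radians(97.4)))],np.array([.45,.16,.14]),down(np.radians(97.4)))
```

```text
t 17.425 p [0.4383 0.3273 0.1387] yaw 66.92 tilt [-0.0001  0.0008 -1.    ] Ftool [-0.6922  0.4126  4.026 ] F [ 0.1077 -0.7952 -4.0267] M [-0.003   0.0327 -0.0003] w 0.173 q [0.4968 0.1208 1.8204 0.0008 1.2001 0.8994]
turn [-0.0, -0.001, -0.532] shift [-149.3, 76.4, -1.5] rows 2.8
  -> at [0.45 0.16 0.14]
turn [0.0, 0.0, 0.0] shift [0.0, 0.0, 100.0] rows 1.6
  -> at [0.45 0.16 0.04]
```

View pics/w11.png

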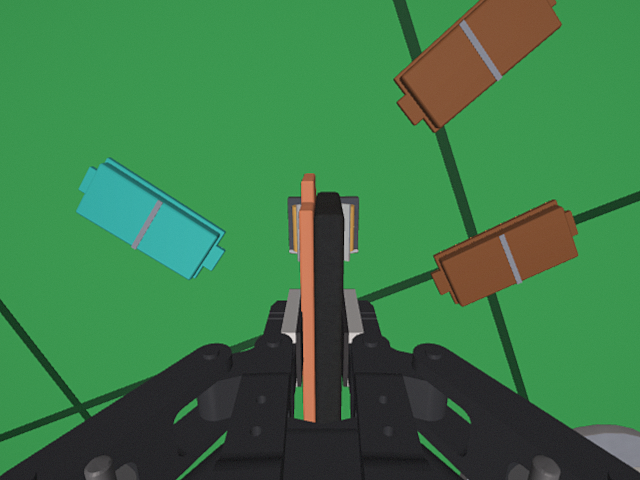

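Emit:
{"method": "step_arm", "body": {"moves": [[[0, 0, -0.18], [-50, 25, -1], 1], [[0, 0, -0.36], [-100, 51, -1], 1], [[0, 0, -0.532], [-149.3, 76.4, -1], 1], [[0, 0, -0.532], [-149.3, 76.4, 0], 1], [[0, 0, -0.532], [-149.3, 76.4, 0], 1]]}}

```text
time: 18.05
eef_pos: [0.4491, 0.1597, 0.1373]
tcp_rot: [[-0.126, 0.992, -0.003], [0.992, 0.126, 0.001], [0.001, -0.003, -1.0]]
ft_force: [-0.3, 0.0, -2.8]
width: 0.173
```

Emit:
{"method": "step_arm", "body": {"moves": [[[0, 0, 0], [0, 0, 35], 1], [[0, 0, 0], [0, 0, 70], 1], [[0, 0, 0], [0, 0, 95], 1], [[0, 0, 0], [0, 0, 105], 1], [[0, 0, 0], [0, 0, 106], 1]]}}

```text
time: 18.68
eef_pos: [0.4494, 0.1608, 0.0323]
tcp_rot: [[-0.129, 0.992, -0.002], [0.992, 0.129, 0.001], [0.001, -0.002, -1.0]]
ft_force: [-0.7, -0.0, -3.7]
width: 0.173
```

Run:
```python
from h import *
f=grab("wrist","w12");s=st()
```

```text
t 18.725 p [0.4502 0.1607 0.033 ] yaw 97.42 tilt [-0.0004  0.0007 -1.    ] Ftool [0.5819 0.2603 3.7506] F [ 0.1815  0.6133 -3.7503] M [-0.0511 -0.0333  0.0132] w 0.175 q [0.1772 0.1201 2.0514 0.001  0.9704 0.0471]
```

Lower the last millimetres slowly.

Emit:
{"method": "step_arm", "body": {"moves": [[[0, 0, 0], [0, 0, 2.5], 1], [[0, 0, 0], [0, 0, 5], 1], [[0, 0, 0], [0, 0, 6], 1], [[0, 0, 0], [0, 0, 6.5], 1], [[0, 0, 0], [0, 0, 6.5], 1]]}}

```text
time: 19.35
eef_pos: [0.4502, 0.16, 0.0268]
tcp_rot: [[-0.129, 0.992, -0.0], [0.992, 0.129, 0.001], [0.001, -0.0, -1.0]]
ft_force: [-0.6, -0.6, 0.0]
width: 0.171
```

Run:
```python
from h import *
s=st();f=grab("scene","s13");s=st()
u,v=proj(f,[.45,.16,.03]);u=int(u);v=int(v)
cv2.imwrite("pics/s13c.png",cv2.resize(f["pixels"][v-60:v+60,u-70:u+70],None,fx=5,fy=5,interpolation=cv2.INTER_CUBIC))
```

```text
t 19.35 p [0.4502 0.16   0.0268] yaw 97.39 tilt [-0.0001  0.0006 -1.    ] Ftool [-0.5675 -0.6432 -0.0198] F [-0.5649 -0.6455  0.0195] M [-0.1342  0.2863  0.0137] w 0.171 q [0.1758 0.1313 2.0537 0.0008 0.9566 0.0464]
t 19.4 p [0.4502 0.16   0.0268] yaw 97.38 tilt [-0.0001  0.0006 -1.    ] Ftool [-0.4766 -2.2335 -1.4478] F [-2.1535 -0.7606  1.4477] M [-0.0881  0.3376  0.0279] w 0.176 q [0.1758 0.1313 2.0537 0.0008 0.9566 0.0465]
```

View pics/s13c.png

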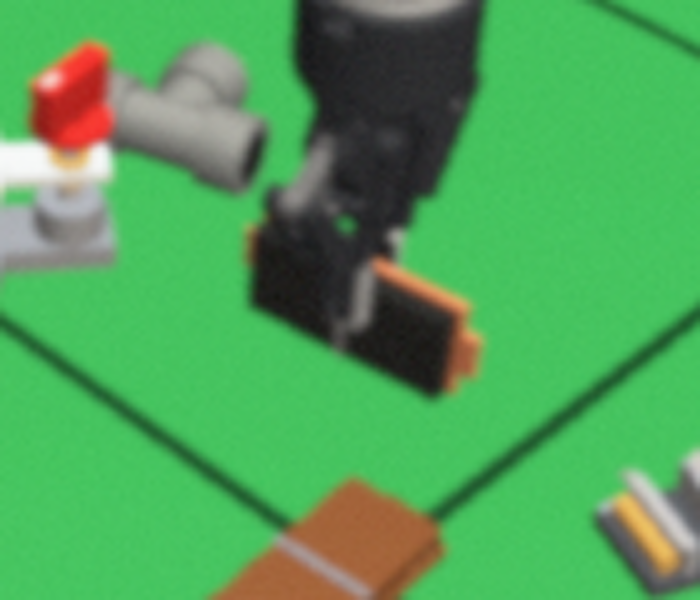

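Emit:
{"method": "step_arm", "body": {"moves": [[[0, 0, 0], [0, 0, 0], 0.5], [[0, 0, 0], [0, 0, 0], 0], [[0, 0, 0], [0, 0, 0], -1], [[0, 0, 0], [0, 0, 0], -1], [[0, 0, 0], [0, 0, 0], -1]]}}

```text
time: 20.02
eef_pos: [0.45, 0.16, 0.0264]
tcp_rot: [[-0.129, 0.992, -0.0], [0.992, 0.129, 0.001], [0.001, -0.0, -1.0]]
ft_force: [0.6, -0.1, -0.1]
width: 1.003
```

Run:
```python
from h import *
s=st();f=grab("wrist","w14")
```

```text
t 20.025 p [0.45   0.16   0.0264] yaw 97.39 tilt [-0.0004  0.0006 -1.    ] Ftool [-0.1797  0.601   0.0573] F [ 0.6191 -0.1009 -0.0576] M [ 0.0068  0.0105 -0.0195] w 1.003 q [0.1758 0.1318 2.0541 0.0008 0.956  0.0464]
```

View pics/w14.png

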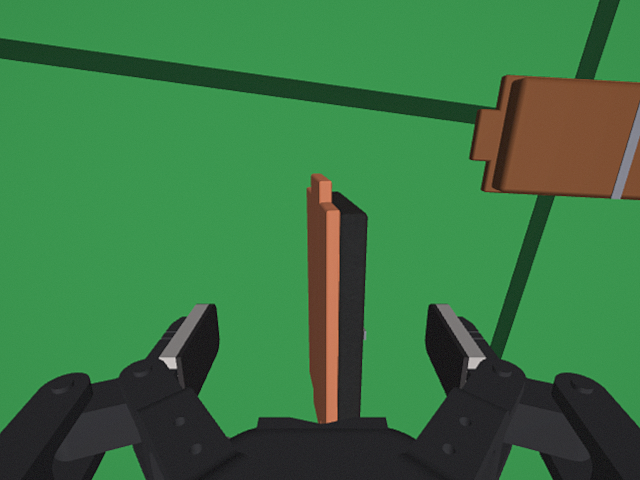

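Emit:
{"method": "step_arm", "body": {"moves": [[[0, 0, 0], [0, -22, 0], -1], [[0, 0, 0], [0, -36, 0], -1], [[0, 0, 0], [0, -48, 0], -1], [[0, 0, 0], [0, -58, 0], -1], [[0, 0, 0], [0, -62, 0], -1]]}}

```text
time: 20.7
eef_pos: [0.3879, 0.152, 0.0264]
tcp_rot: [[-0.129, 0.992, -0.0], [0.992, 0.129, 0.001], [0.001, -0.0, -1.0]]
ft_force: [0.5, 0.2, 0.6]
width: 0.998
```

Run:
```python
from h import *
s=st();f=grab("wrist","w15")
```

```text
t 20.7 p [0.3879 0.152  0.0264] yaw 97.4 tilt [-0.0005  0.0006 -1.    ] Ftool [ 0.0951  0.4928 -0.5701] F [0.4767 0.1574 0.57  ] M [ 0.082  -0.0057 -0.006 ] w 0.998 q [ 0.1832 -0.0117  2.206   0.0009  0.9476  0.0536]
```

View pics/w15.png

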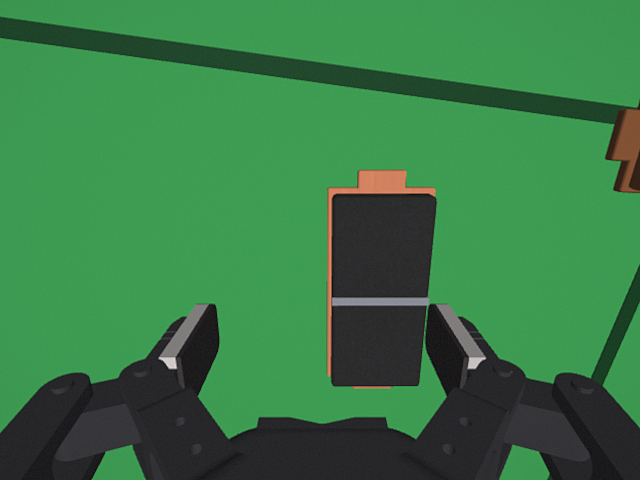

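Run:
```python
from h import *
f=grab("wrist","w15b"); st()
im=f["pixels"]; cv2.imwrite("pics/w15c.png",cv2.resize(im[160:400,300:460],None,fx=4,fy=2.5*1,interpolation=cv2.INTER_CUBIC))
c=lambda u,v,z=.016:ray(f,u,v,z)
th=np.radians(97.4); t=np.array([np.cos(th),np.sin(th),0]); n=np.array([np.sin(th),-np.cos(th),0])
for p,z in (((332,196),.016),((436,200),.016),((331,384),.016),((419,386),.016),((328,188),.006),((436,188),.006),((328,376),.006),((382,170),.006),((372,389),.006)):
    q=c(*p,z); print(p,q,"n",n@q,"t",t@q)
print("tool n",n@sensors.get_state()["eef_pos"],"t",t@sensors.get_state()["eef_pos"])
print([(round(a["p"],2),w(f,a["location"])) for a in tip_of(f,"pad_mid")])
```

```text
t 20.8 p [0.3884 0.1521 0.0265] yaw 97.39 tilt [-0.0002  0.0007 -1.    ] Ftool [-0.093  -0.0196 -0.2287] F [-0.0075 -0.0949  0.2287] M [ 0.0538 -0.0175  0.0501] w 0.999 q [ 0.1831 -0.011   2.2051  0.0008  0.9475  0.0535]
(332, 196) [0.3851 0.2001 0.016 ] n 0.4076743474451611 t 0.1488598840554769
(436, 200) [0.4299 0.2041 0.016 ] n 0.4526418606607801 t 0.14704708194408117
(331, 384) [0.3979 0.1031 0.016 ] n 0.40786259213337756 t 0.05095388063843131
(419, 386) [0.443  0.1076 0.016 ] n 0.45322049364524314 t 0.04966120546326926
(328, 188) [0.3833 0.2016 0.006 ] n 0.4061025131682022 t 0.15057999365765
(436, 188) [0.4322 0.2079 0.006 ] n 0.45533264454996014 t 0.15051127672520456
(328, 376) [0.3969 0.0998 0.006 ] n 0.40648926611245373 t 0.047823947400850456
(382, 170) [0.4063 0.2128 0.006 ] n 0.4303147277310068 t 0.1586716812403974
(372, 389) [0.4221 0.0944 0.006 ] n 0.4307591708192826 t 0.0392132827097479
tool n 0.404706769514459 t 0.10078164554437838
[(0.82, array([0.4166, 0.1554, 0.0066]))]
```

View pics/w15c.png

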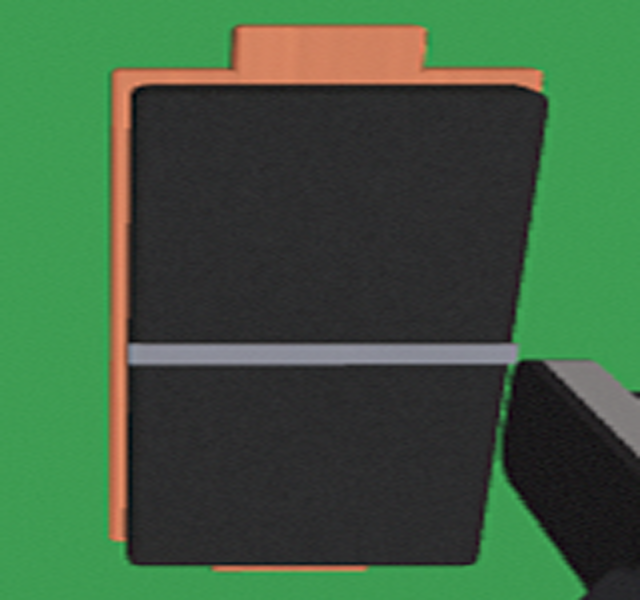

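Emit:
{"method": "step_arm", "body": {"moves": [[[0, 0, 0], [-1.8, 25.8, 0], -1], [[0, 0, 0], [-1.8, 25.8, 0], -0.46], [[0, 0, 0], [-1.8, 25.8, 8], -0.46], [[0, 0, 0], [-1.8, 25.8, 16], -0.46], [[0, 0, 0], [-1.8, 25.8, 22], -0.46]]}}

```text
time: 21.48
eef_pos: [0.4132, 0.1535, 0.0034]
tcp_rot: [[-0.129, 0.992, -0.002], [0.992, 0.129, 0.0], [0.001, -0.002, -1.0]]
ft_force: [-0.3, -0.6, -0.3]
width: 0.733
```

Run:
```python
from h import *
f=grab("wrist");f=grab("wrist","w16");st()
```

```text
t 21.575 p [0.4131 0.1534 0.0033] yaw 97.4 tilt [-0.0026  0.0002 -1.    ] Ftool [ 0.0587 -0.2052  0.034 ] F [-0.2112  0.0318 -0.0335] M [0.0027 0.0305 0.0359] w 0.729 q [0.1758 0.0971 2.1496 0.0008 0.8974 0.0462]
```

View pics/w16.png

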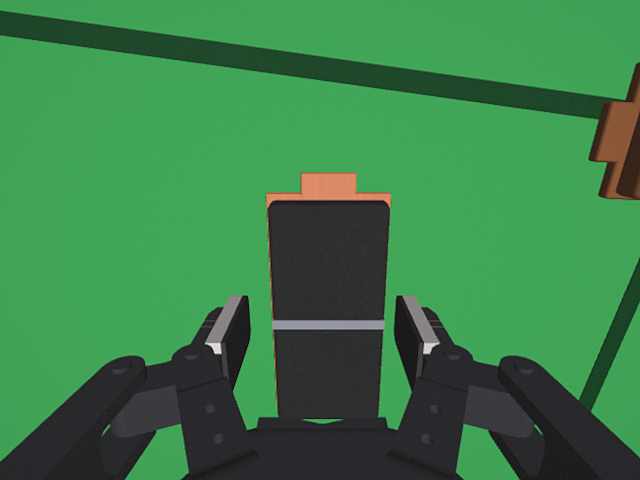

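Run:
```python
from h import *
f=grab("wrist");s=st(); E=np.array(f["extrinsics"])
for a,b,v,wd in ((217,427,305,85.),(249,396,297,62.),(249,396,297,.729*85),(302,340,289,.137*85),(302,340,289,13.)):
    d=f["fx"]*wd/1000/(b-a)
    for u in (a,b):
        q=w(f,[(u-f["cx"])/f["fx"]*d,(v-f["cy"])/f["fy"]*d,d]); print(wd,s["tcp_rot"].T@(q-s["eef_pos"])*1000)
```

```text
t 21.625 p [0.4135 0.1535 0.0038] yaw 97.39 tilt [-0.0019  0.0004 -1.    ] Ftool [0.3938 0.3377 0.6195] F [ 0.2831  0.4342 -0.6199] M [0.0385 0.0168 0.0155] w 0.73 q [0.1758 0.0966 2.149  0.0009 0.8978 0.0462]
85.0 [  7.9437 -43.7595 -11.9308]
85.0 [  7.8233  41.2404 -11.8791]
62.0 [  8.18   -32.0495  -5.4318]
62.0 [ 8.0921 29.9504 -5.3941]
61.964999999999996 [  8.2196 -32.0321  -5.5088]
61.964999999999996 [ 8.1318 29.9329 -5.4711]
11.645000000000001 [ 29.6624  -7.3551 -41.9508]
11.645000000000001 [ 29.6459   4.2899 -41.9437]
13.0 [ 24.0032  -8.0776 -30.3347]
13.0 [ 23.9847   4.9223 -30.3268]
```

Emit:
{"method": "step_arm", "body": {"moves": [[[0, 0, 0], [0, 1, 3], -0.46], [[0, 0, 0], [0, 1, 5], -0.46], [[0, 0, 0], [0, 1, 5.5], -0.3], [[0, 0, 0], [0, 1, 5.5], 0], [[0, 0, 0], [0, 1, 5.5], 0.3]], "newtons": 35}}

```text
time: 22.25
eef_pos: [0.4155, 0.1538, -0.0008]
tcp_rot: [[-0.129, 0.992, -0.0], [0.992, 0.129, 0.001], [0.001, -0.0, -1.0]]
ft_force: [-1.3, -1.1, 3.0]
width: 0.563
```

Run:
```python
from h import *
f=grab("wrist");f=grab("wrist","w17");st()
```

```text
t 22.35 p [ 0.4155  0.1538 -0.0008] yaw 97.39 tilt [-0.      0.0007 -1.    ] Ftool [-0.1222 -2.1753 -4.2622] F [-2.1415 -0.4039  4.2619] M [-0.0603  0.1741 -0.0201] w 0.566 q [0.1756 0.1096 2.1463 0.0008 0.8856 0.0461]
```

View pics/w17.png

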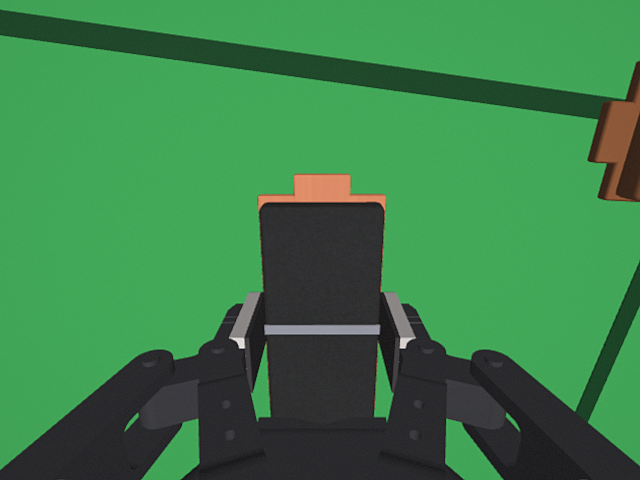

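Emit:
{"method": "step_arm", "body": {"moves": [[[0, 0, 0], [0, 0, -15], 0.3], [[0, 0, 0], [0, 0, -50], 0.3], [[0, 0, 0], [0, 0, -95], 0.3], [[0, 0, 0], [0, 0, -135], 0.3], [[0, 0, 0], [0, 0, -155], 0.3]], "newtons": 45}}

```text
time: 22.98
eef_pos: [0.4162, 0.1538, 0.1568]
tcp_rot: [[-0.129, 0.992, 0.003], [0.992, 0.129, 0.001], [0.001, 0.003, -1.0]]
ft_force: [1.1, 0.3, -2.5]
width: 0.559
```

Run:
```python
from h import *
f=grab("wrist");f=grab("wrist","w18");st()
plan([((.5815,-.0484,.154),down(np.radians(97.3)))])
```

```text
t 23.075 p [0.417  0.154  0.1569] yaw 97.39 tilt [ 0.0048  0.0016 -1.    ] Ftool [-0.2942  0.3775  2.6733] F [ 0.425  -0.2389 -2.6717] M [-0.0538 -0.0255 -0.0545] w 0.563 q [ 0.1754 -0.16    2.0601  0.0008  1.2365  0.0462]
turn [0.005, -0.001, 0.002] shift [-221.9, 137.1, 3.3] rows 4.2
  -> at [ 0.5815 -0.0484  0.154 ]
```

View pics/w18.png

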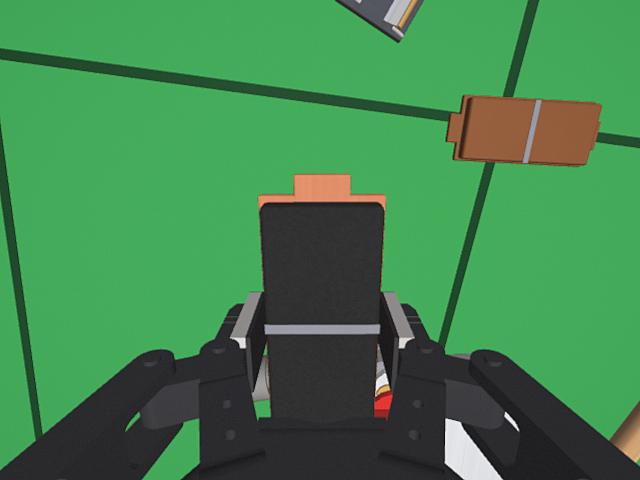

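Emit:
{"method": "step_arm", "body": {"moves": [[[0, 0, 0], [-34, 21, 0], 0.3], [[0, 0, 0], [-85, 52.6, 0], 0.3], [[0, 0, 0], [-137.8, 85.2, 0], 0.3], [[0, 0, 0], [-189, 116.7, 0], 0.3], [[0.003, 0, 0.002], [-221.9, 137.1, 0], 0.3]]}}

```text
time: 23.7
eef_pos: [0.5801, -0.051, 0.1518]
tcp_rot: [[-0.125, 0.992, -0.006], [0.992, 0.125, 0.0], [0.001, -0.006, -1.0]]
ft_force: [0.3, 1.1, -3.7]
width: 0.557
```

Run:
```python
from h import *
for i in range(4): f=grab("wrist","w19")
st()
plan([((.5815,-.0484,.07),down(np.radians(97.3)))])
```

```text
t 23.9 p [ 0.5787 -0.049   0.1516] yaw 97.19 tilt [-0.0071  0.0014 -1.    ] Ftool [0.5842 0.0915 3.3374] F [-0.0059  0.5956 -3.3367] M [ 0.016  -0.0268 -0.0036] w 0.56 q [-0.2202  0.1904  1.7158 -0.0002  1.2426 -0.3456]
turn [-0.007, -0.002, -0.002] shift [0.1, 3.4, 81.6] rows 1.3
  -> at [ 0.5815 -0.0484  0.07  ]
```

View pics/w19.png

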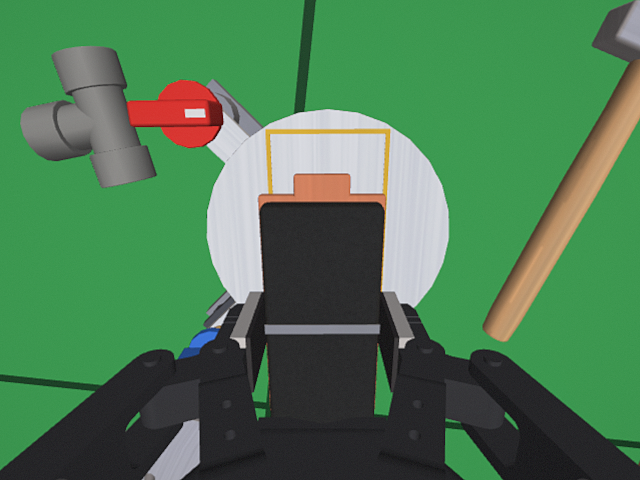

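Emit:
{"method": "step_arm", "body": {"moves": [[[-0.007, -0.002, 0], [0, 3.4, 25], 0.3], [[-0.007, -0.002, 0], [0, 3.4, 55], 0.3], [[-0.007, -0.002, 0], [0, 3.4, 75], 0.3], [[-0.007, -0.002, 0], [0, 3.4, 82], 0.3], [[-0.007, -0.002, 0], [0, 3.4, 84], 0.3]]}}

```text
time: 24.52
eef_pos: [0.5829, -0.048, 0.0697]
tcp_rot: [[-0.127, 0.992, 0.004], [0.992, 0.127, -0.001], [-0.001, 0.004, -1.0]]
ft_force: [-0.1, 0.3, -3.3]
width: 0.562
```

Run:
```python
from h import *
for i in range(4): f=grab("wrist","w20")
st()
plan([((.5815,-.0484,.0555),down(np.radians(97.3)))])
```

```text
t 24.725 p [ 0.5839 -0.0485  0.0709] yaw 97.28 tilt [ 0.0058 -0.0013 -1.    ] Ftool [-0.4829  0.3276  2.5959] F [ 0.4011 -0.4408 -2.5931] M [ 0.0218 -0.0402  0.0326] w 0.558 q [-0.2174  0.2903  1.7632 -0.      1.0821 -0.3444]
turn [0.006, 0.002, -0.0] shift [0.4, -2.4, 15.4] rows 0.2
  -> at [ 0.5815 -0.0484  0.0555]
```

View pics/w20.png

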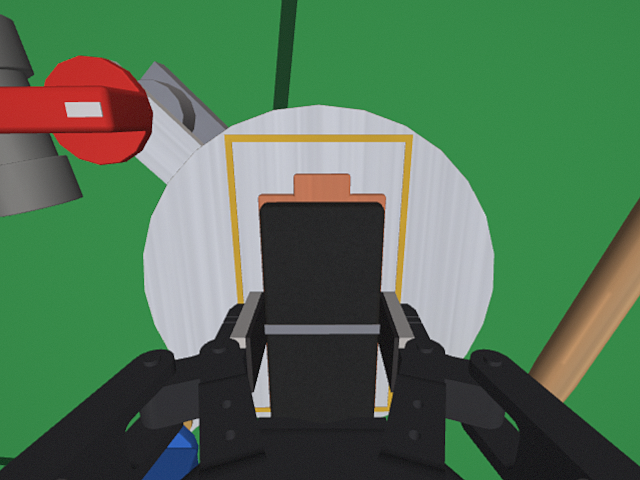

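Emit:
{"method": "step_arm", "body": {"moves": [[[0, 0, 0], [0, 0, 0], 0.3], [[0, 0, 0], [0, 0, 0], 0.3], [[0, 0, 0], [0, 0, 3], 0.3], [[0, 0, 0], [0, 0, 6], 0.3], [[0, 0, 0], [0, 0, 6], 0.3]]}}

```text
time: 25.35
eef_pos: [0.5826, -0.0483, 0.0631]
tcp_rot: [[-0.127, 0.992, 0.003], [0.992, 0.127, -0.001], [-0.001, 0.003, -1.0]]
ft_force: [0.0, 0.5, -3.0]
width: 0.555
```

Run:
```python
from h import *
st()
for i in range(3): f=grab("wrist")
st()
```

```text
t 25.35 p [ 0.5826 -0.0483  0.0631] yaw 97.27 tilt [ 0.0028 -0.0007 -1.    ] Ftool [0.4972 0.0752 2.9744] F [ 0.02    0.5008 -2.9747] M [-0.0018  0.0385  0.0185] w 0.555 q [-0.2175  0.3006  1.7673 -0.      1.0709 -0.3444]
t 25.5 p [ 0.583  -0.0483  0.0637] yaw 97.27 tilt [ 0.0037 -0.0009 -1.    ] Ftool [-0.1672 -0.0966  3.3727] F [-0.0622 -0.181  -3.3728] M [ 0.0345  0.0095 -0.0243] w 0.557 q [-0.2175  0.3001  1.7668 -0.0001  1.071  -0.3444]
```

Emit:
{"method": "step_arm", "body": {"moves": [[[0.003, 0.001, 0], [0, -1, 2.5], 0.3], [[0.003, 0.001, 0], [0, -1, 5], 0.3], [[0.003, 0.001, 0], [0, -1, 7], 0.3], [[0.003, 0.001, 0], [0, -1, 8], 0.3], [[0.003, 0.001, 0], [0, -1, 8], 0.3]]}}

```text
time: 26.12
eef_pos: [0.582, -0.0484, 0.0556]
tcp_rot: [[-0.127, 0.992, 0.0], [0.992, 0.127, -0.0], [-0.0, 0.0, -1.0]]
ft_force: [-0.8, -0.5, -4.1]
width: 0.558
```

Run:
```python
from h import *
st()
for i in range(2): f=grab("wrist")
st()
```

```text
t 26.125 p [ 0.582  -0.0484  0.0556] yaw 97.28 tilt [ 0.0005 -0.0002 -1.    ] Ftool [-0.4311 -0.9107  4.0558] F [-0.8467 -0.544  -4.0561] M [-0.0551  0.0272 -0.003 ] w 0.558 q [-0.218   0.3118  1.7696 -0.0002  1.0597 -0.3449]
t 26.225 p [ 0.5821 -0.0485  0.0558] yaw 97.28 tilt [ 0.0008 -0.0003 -1.    ] Ftool [ 0.1664 -0.5287  3.04  ] F [-0.5431  0.0972 -3.0405] M [-0.0532  0.0359 -0.0052] w 0.558 q [-0.218   0.3116  1.7695 -0.0001  1.0597 -0.3449]
```

Level to under 1 mrad. Last ~1.6 mm slowly.

Emit:
{"method": "step_arm", "body": {"moves": [[[0, 0, 0], [0, 0, 0.4], 0.3], [[0, 0, 0], [0, 0, 0.8], 0.3], [[0, 0, 0], [0, 0, 1.1], 0.3], [[0, 0, 0], [0, 0, 1.4], 0.3], [[0, 0, 0], [0, 0, 1.6], 0.3]]}}

```text
time: 26.85
eef_pos: [0.5821, -0.0484, 0.0544]
tcp_rot: [[-0.127, 0.992, 0.001], [0.992, 0.127, -0.0], [-0.0, 0.001, -1.0]]
ft_force: [-1.7, 0.3, -0.8]
width: 0.557
```

Run:
```python
from h import *
st()
f=grab("wrist")
st()
```

```text
t 26.85 p [ 0.5821 -0.0484  0.0544] yaw 97.28 tilt [ 0.0007 -0.0002 -1.    ] Ftool [ 0.5294 -1.6889  0.7583] F [-1.7418  0.3111 -0.7596] M [0.0289 0.3097 0.0057] w 0.557 q [-0.218   0.3136  1.7699 -0.0001  1.0573 -0.3449]
t 26.9 p [ 0.5821 -0.0485  0.0544] yaw 97.28 tilt [ 0.0007 -0.0003 -1.    ] Ftool [ 0.3231 -0.0695  0.0444] F [-0.1098  0.3117 -0.0445] M [ 0.0096  0.1877 -0.0156] w 0.56 q [-0.218   0.3136  1.7699 -0.0001  1.0573 -0.345 ]
```

Emit:
{"method": "step_arm", "body": {"moves": [[[0, 0, 0], [0, 0, 0.2], -0.15], [[0, 0, 0], [0, 0, 0.2], -0.25], [[0, 0, 0], [0, 0, 0], -0.35], [[0, 0, 0], [0, 0, 0], -0.5], [[0, 0, 0], [0, 0, 0], -0.5]]}}

```text
time: 27.52
eef_pos: [0.5822, -0.0485, 0.0543]
tcp_rot: [[-0.127, 0.992, 0.001], [0.992, 0.127, -0.0], [-0.0, 0.001, -1.0]]
ft_force: [-0.0, -0.6, 0.0]
width: 0.749
```

Emit:
{"method": "step_arm", "body": {"moves": [[[0, 0, 0], [0, 0, -10], -0.5], [[0, 0, 0], [0, 0, -40], -0.6], [[0, 0, 0], [0, 0, -90], -1], [[0, 0, 0], [0, 0, -140], -1], [[0, 0, 0], [-20, 0, -180], -1]]}}

```text
time: 28.15
eef_pos: [0.5849, -0.0676, 0.2375]
tcp_rot: [[-0.128, 0.992, 0.003], [0.992, 0.128, -0.001], [-0.001, 0.003, -1.0]]
ft_force: [0.6, -0.1, 0.1]
width: 1.0
```

Run:
```python
from h import *
st()
for i in range(3): f=grab("wrist","w21")
fs=grab("scene","s21"); ft=grab("top","t21"); st()
u,v=proj(fs,[.58,-.05,.06]);u=int(u);v=int(v)
cv2.imwrite("pics/s21c.png",cv2.resize(fs["pixels"][160:280,220:360],None,fx=5,fy=5,interpolation=cv2.INTER_CUBIC))
cv2.imwrite("pics/t21c.png",cv2.resize(ft["pixels"][180:300,280:420],None,fx=5,fy=5,interpolation=cv2.INTER_CUBIC))
```

```text
t 28.15 p [ 0.5849 -0.0676  0.2375] yaw 97.38 tilt [ 0.0034 -0.0006 -1.    ] Ftool [-0.1719  0.6333 -0.1414] F [ 0.6496 -0.0891  0.1437] M [-0.0194 -0.0413 -0.0434] w 1.0 q [-0.249   0.1277  1.6199  0.0003  1.3905 -0.3779]
t 28.4 p [ 0.5841 -0.0682  0.234 ] yaw 97.26 tilt [ 0.0005 -0.     -1.    ] Ftool [ 0.4688 -0.393   0.4961] F [-0.4488  0.4154 -0.4963] M [ 0.0863 -0.0024 -0.0208] w 1.001 q [-0.2503  0.1308  1.6232  0.0001  1.3871 -0.377 ]
```

View pics/w21.png

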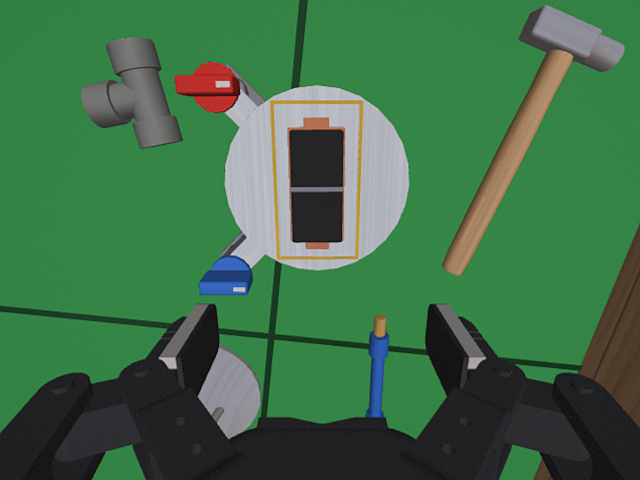

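View pics/s21c.png

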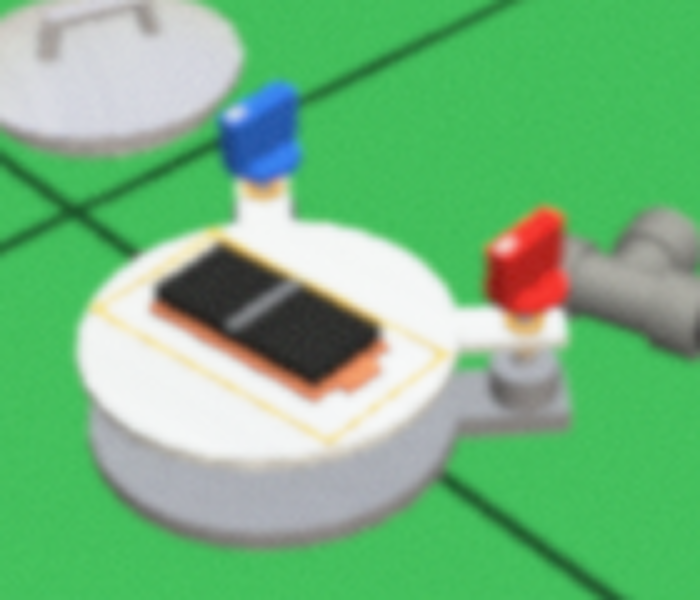

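View pics/t21.png

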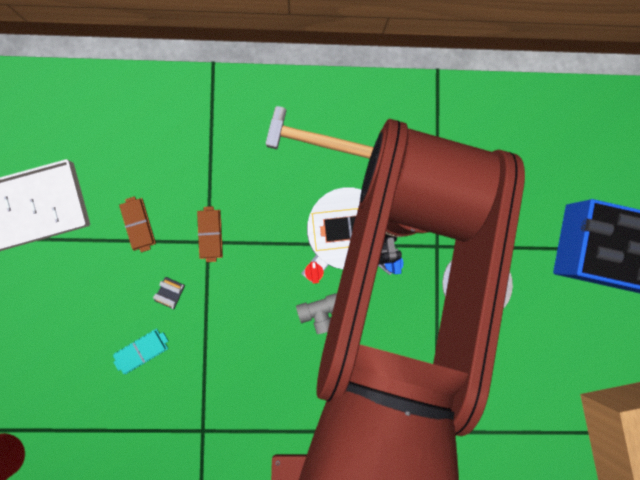

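Run:
```python
from bench import workorder, sensors
s=sensors.get_state(); print(s["time"],s["ft_force"],s["joint_vel"])
print(workorder.finish_job())
```

```text
28.4 [-0.44884987  0.41536268 -0.49632677] [ 0.00697559  0.02238214  0.02798891 -0.00197596 -0.00060714 -0.00094187]
the job is handed in; nothing more can be done
None
```

The job is handed in at 28.4 s, with the plate levelled first and the brake pad then laid flat inside the yellow outline.

- **Knobs:** I turned red about 54° and then blue about 108°, both counter-clockwise. In the last wrist picture both bars look parallel to the outline's x edges, to about 1°.
- **Pad:** I lifted it out of the clip, tipped it onto its copper back on the bench and gripped it again across its width. It went down with the tool within 1 mrad of vertical and only a few newtons of contact.
- **Last check:** The pad lies black lining up, centred with margin on all sides, and the gripper was clear of it. I saw no change in the hammer, tee, lance tip, milk can lid or look-alikes, though the arm hid part of the last top view.

One measurement disagreed. A direct camera fit of the plate's tilt gave about −0.5 to −0.8 rad of knob offset on the red diagonal (0.03–0.05 rad of tilt). It was off by a similar −0.4 to −0.5 rad before and after I turned that knob, so I treated it as a calibration bias and relied on the bar alignment. Blue came out near 0 in that fit with the wrist camera.

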